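Clear the jammed reagent-bottle chute

ROBOT

A 6-joint arm with a two-finger parallel gripper is mounted at the origin on a cart in front of the work surface, level with it; the furniture and walls round the work are solid. World frame = base frame: x ahead of the robot, y to its left, z up, the work surface at z = 0. Lengths are in m, angles in rad, forces in N, time in s.
With the tool pointing down it reaches from about 0.225 to 0.875 m from the base axis. Payload 3.4 kg.
Tool frame: the origin (TCP) lies at the very end of the fingers, on their centre line; the grasp point (between the pads) lies 19 mm behind it; z points along the fingers, y is the line along which they close (so a half turn about z gives the same grasp; the last joint's range is limited). The gripper opens to 85 mm and grips with 20 to 120 N. Pads are 22 mm wide; open, the fingers measure 114 mm over their backs; the gripper's body (76 mm by 85 mm) begins 54 mm behind the grasp point. The pads swing forward as they close: fully open they stand 13 mm farther back than shut.
Start: joints at [-1.286, 0.276, 1.505, -0, 1.361, -0.121], TCP at [0.227, -0.528, 0.207] pointing down, gripper open.
Joint ranges: [-2.89, 2.89], [-0.75, 2.08], [0.22, 2.7], [-1.18, 4.32], [0.11, 2.71], [-2.7, 2.7]. Speed limits (rad/s): [2.57, 2.57, 3.14, 3.14, 3.14, 3.14].

INTERFACE

Orientations are given as a unit quaternion [w, x, y, z].
In Python, from rig import get_state, optics, sign_off gives the robot as it stands.
- The arm moves only by the tool send_rows, never from a script. Its argument "increments" is a list of rows, each an object with "gripper": the gripper's target within -1 to 1 (shut at 1, half-way at 0, fully open at -1); "linear": the shift along the world's x, y, z in m, a list of three; "delta_rot": the turn, a rotation vector about the world's x, y, z in rad, a list of three. In form: [{"gripper": gripper, "linear": [dx, dy, dz], "delta_rot": [rx, ry, rz]}, ...]. A call has 1 to 8 rows; each row is the pose to reach, as a shift and turn from the pose commanded when the call began; what a row does not reach only later rows make up. A row lasts 1/10 s, in which the tool goes at most 50 mm and 8.59 degrees, less where a joint would pass 70% of its speed; a pose out of reach is approached as far as the arm can. A call with a gripper value outside its range is refused whole. The fingers move at their own pace and stop on an object; "newtons" is the grip in N (left out, the last holds). Time passes only in rows, so rows that repeat a pose let the fingers close. It gives the time, the measured TCP pose, the force, the opening and the grip force at its end, in the units of the state.
- get_state(): the state, without advancing time (a new reading comes with each control period).
- optics.get_image(name): name is "side" or "top"; returns a dict with "pixels" (400x640x3 uint8, blue, green, red), "K" (3x3 intrinsics, pixels), "rvec" (rotation vector, rad) and "tvec" (3), from world to camera coordinates, as OpenCV has them. Camera axes: x right, y down, z forward; pixel columns grow to the right and rows downward; lengths in m; the calibration is good to about 2 mm. A picture is of the moment at which its call begins. There is no depth.
- sign_off(): hands the job in; it is judged then, once.
The state is a dict: "clock": time; "qpos": joint angles; "qd": joint speeds; "effort": joint torques, N m; "position": TCP position; "ee_rot": TCP orientation; "contact_force": force on the tool from outside, world axes, zero at the start; "moment": the same for the moment, N m; "width": finger opening in m; "gripper_force": force on a finger pad.
Only numpy, scipy, OpenCV 4.12 (cv2) and the standard library are available. Lean on these libraries where they do the work, as an engineer would, in place of code of your own. Each camera call takes 0.05 s, during which the arm holds its last target. There are 200 camera calls.

TASK

The reagent-bottle chute is jammed: first turn its power lock off (pull the bat outward before flipping it past its lock fins, and let it snap home on the other side) and swing the clamp arm over centre, back off the chute, until it rests there. Then nudge the bottles backward up the chute until they come clear of the keeper lips, lift every one out and stand them all upright in the shallow grey tray. When the chute is empty swing the clamp arm back down fully onto the chute, then last of all flip the power lock back on to how it was; leave the dark stain bottle and the glass beaker where they stand.

Things in the scene. Friction and masses are not known exactly. Their poses are not given: they have to be found in the camera images.
- chute: Fixed sloping metal feed chute on a grey base 300 x 110 x 8 mm. Origin: centre of the base's underside; x points up the slope (level), y across, z up. Channel floor climbs to +x at 0.14 rad: distance s along it is at x = -0.150 + 0.990 s, z = 0.030 + 0.140 s (m), s = 0 to 0.300. Channel 60 mm wide, walls 5 mm thick. The clamp's hinge block stands at s = 0.275 to 0.30.
- clamp_arm (a joint): Toggle clamp arm at the chute's top end, hinge parallel to its y. 0 = closed: points down the chute, its rubber-tipped spindle in the channel at s = 0.222, 28 mm above the floor, so no bottle can get clear of the lips. Grows as it swings up, over centre (about 1.6 rad) and back to its stop at 2.5 = open. No spring: falls by its own weight (0.15 kg) to the nearer stop and stays.
- clamp_handle (a point): Middle of the arm's handle: black rubber cross bar 20 mm thick, 36 mm long, parallel to the chute's y. At clamp_arm = q it lies, in the chute's x and z, at 0.0869 (-cos(q + 0.209), sin(q + 0.209)) from clamp_hinge. Can be held from above by its two ends throughout the swing, turning between the fingers.
- clamp_hinge (a point): Centre of the clamp arm's hinge, on the chute's mid line.
- lock_box: Fixed grey power lock box 100 x 75 x 46 mm, bat on top. Origin: centre of its underside; the bat swings in the box's x-z plane. On: leans 0.42 rad to the box's -x (roughly toward the robot); off: 0.42 rad to +x. Two steel fins beside the bat, rising 28 mm above the pivot, stop the bat's cross pin.
- lock_bat (a joint): Swing of the bat: 0 = on (leans to -x), 0.84 = off (leans to +x), upright at 0.42 (about 0.12 rad of play at either side). Locked by the fins unless the bat is pulled outward 12 mm or more along its own length until it is past them.
- lock_pull (a joint): How far the bat is pulled outward along its length: 0 = home, stop at 0.016 m. A spring draws it home: 3 N at 0, 7 N at the stop.
- bat_knob (a point): Middle of the bat's black knob: a barrel 22 mm thick, 32 mm long along the box's y. It lies 75 mm from the pivot along the bat when home. Can be held from above by its two ends, turning between the fingers as it swings.
- bat_pivot (a point): Pivot of the bat: on the box's top face, 46 mm above the bench, over the box's origin.
- tray: Fixed shallow grey tray, 94 mm (its x) x 250 mm (its y) outside, walls 4 mm thick and 22 mm high, floor 4 mm thick. Origin: centre of its underside. Three bottles fit side by side along y, 75 mm apart, with the bottles' 60 mm side along y or x.
- stain_mid (a point): Middle of a dark brown stain bottle with black cap, 54 mm across and 129 mm high, standing loose on the bench; to be left alone.
- beaker_mid (a point): Middle of a 250 ml glass beaker, 73 mm across and 92 mm high, standing loose on the bench; to be left alone.
- bottle_1_mid (a point): Middle (38 mm above the underside) of a white rectangular reagent bottle: body 60 mm (its x, along the chute) x 56 (y) x 46 high, 76 high with its round grey screw cap, 28 across x 30 high, mid-top; z out of the cap. 0.12 to 0.2 kg. Lift by the cap. Two or three bottles are present; an absent one reads None. Friction holds it where it is left on the slope.
- bottle_2_mid (a point): Middle (38 mm above the underside) of a white rectangular reagent bottle: body 60 mm (its x, along the chute) x 56 (y) x 46 high, 76 high with its round grey screw cap, 28 across x 30 high, mid-top; z out of the cap. 0.12 to 0.2 kg. Lift by the cap. Two or three bottles are present; an absent one reads None. Friction holds it where it is left on the slope.
- bottle_3_mid (a point): Middle (38 mm above the underside) of a white rectangular reagent bottle: body 60 mm (its x, along the chute) x 56 (y) x 46 high, 76 high with its round grey screw cap, 28 across x 30 high, mid-top; z out of the cap. 0.12 to 0.2 kg. Lift by the cap. Two or three bottles are present; an absent one reads None. Friction holds it where it is left on the slope.
- low_end (a point): Lower end of the channel floor (s = 0), mid line. Two 8 mm end posts under the lips stop the bottles here; between them the end is open, 44 mm wide over its full height, with nothing beyond it, so closed fingers can come down past the end, or in the slot, and push the lowest bottle, and with it those above, up the chute.
- lip_end (a point): Channel floor, mid line, where the keeper lips end (s = 0.165). Below it the walls are 54 mm high (square to the floor) with an inward lip along each top, underside 50 and top 54 mm above the floor, leaving a slot 44 mm wide: bottles (46 mm shoulders) can only slide there. Above it the walls are 16 mm high and the channel is open.
- free_point (a point): Channel floor, mid line, s = 0.203: a bottle whose middle is here, or above it, is well clear of the lips (it is free from s = 0.196) and can be lifted out.

How it is judged:
By the outcome, as a careful person would: the job done as asked, in the order asked, and still so for the second after the job is handed in, with the robot touching nothing.
Of bottle_1, bottle_2, bottle_3 only 2 to 3 are there at a start; the rules pass over those that are not, and their reading is None.
At some moment in a run one of bottle_1, bottle_2, bottle_3 may be knocked a few centimetres aside while the robot is not near it.
Once in a run the grip may slacken for a moment while it holds something.
It also fails if it takes over 210 s, if anything falls off the work surface, if the arm or the gripper's body presses on something with over 40 N, if the wrist force passes 120 N, or if a joint passes its speed limit or range.

## Working session

There is one attempt and no reset: what is moved stays moved. The work goes in short steps, Python scripts to look and compute and a tool call to move; the robot and the scene stay as the last step left them, time stands still between calls to the robot, and variables do not carry over. Pictures are saved under pics/ and viewed, at most 14 in all, crops included, and the job is handed in when it is done.

Besides the shell and the picture viewer there is one more tool, called by a JSON object that holds its "api" and its "payload". send_rows: Moves the arm, as the interface text tells. Its arguments: {"type":"object","properties":{"increments":{"type":"array"},"newtons":{"type":"number"}},"required":["increments"]}

```bash
mkdir -p pics; ls
python3 - <<'E'
from rig import get_state, optics
import cv2,numpy as np
for n in("side","top"):
    d=optics.get_image(n); cv2.imwrite(f"pics/{n}0.png",d["pixels"])
    R,_=cv2.Rodrigues(np.array(d["rvec"])); t=np.array(d["tvec"]).ravel()
    print(n,d["K"],"\n",R.round(4),(-R.T@t).round(4))
print(get_state())
E
```

```text
pics
side [[374.25102116   0.         318.61480106]
 [  0.         374.25102116 196.45008653]
 [  0.           0.           1.        ]] 
 [[ 0.9737 -0.2276  0.0126]
 [-0.1339 -0.6159 -0.7763]
 [ 0.1845  0.7542 -0.6302]] [ 0.3718 -0.5742  0.6944]
top [[497.51539271   0.         307.02991887]
 [  0.         497.51539271 204.9154036 ]
 [  0.           0.           1.        ]] 
 [[-0.0221 -0.9992 -0.0338]
 [-0.9841  0.0278 -0.1757]
 [ 0.1765  0.0294 -0.9839]] [0.3183 0.0629 1.2513]
{'clock': 0.1, 'qpos': array([-1.28599484e+00,  2.76539388e-01,  1.50601367e+00, -1.99128809e-05,
        1.36070353e+00, -1.20993297e-01]), 'qd': array([ 0.00070319, -0.00164013, -0.00284128,  0.00184245,  0.00011714,
       -0.00129231]), 'effort': array([ 1.23154430e-03, -4.17698514e+01, -2.46403456e+01, -1.40603561e-04,
        5.76051185e-03,  2.42218618e-07]), 'position': array([ 0.22682652, -0.52780922,  0.20641905]), 'ee_rot': array([-8.28379913e-04,  9.79486083e-01,  2.01510100e-01, -7.77683573e-05]), 'contact_force': array([-0.1212632 ,  0.22909992, -0.03138097]), 'moment': array([0.01666711, 0.02573913, 0.01387017]), 'gripper_force': 0.0, 'width': 0.08557604426637486}
```

View pics/top0.png

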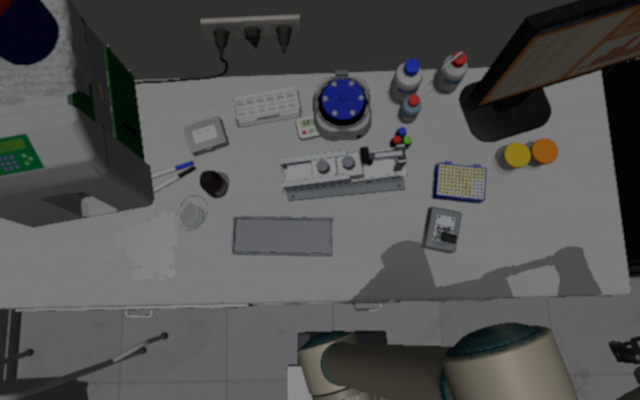

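View pics/side0.png

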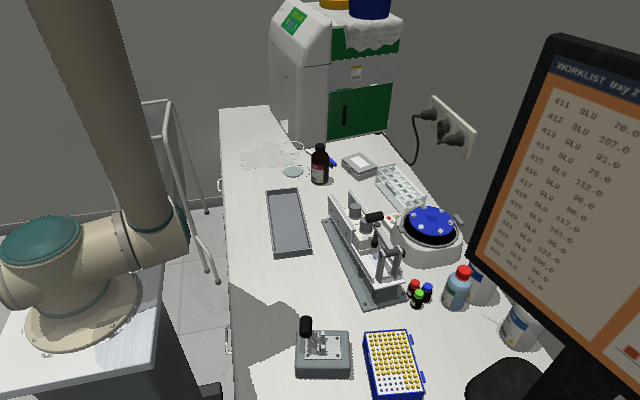

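The top view shows the tray centred at (283,236), the chute from (285,180) to (405,170) with its upper end to the right, two caps at (323,167) and (348,162), the lock box at (443,230), the beaker at (192,212) and the stain bottle at (214,183). I'll zoom in to measure.

```bash
cat > h.py <<'E'
import cv2,numpy as np
from rig import get_state, optics
def cam(n,save=None):
    d=optics.get_image(n); d["R"]=cv2.Rodrigues(np.array(d["rvec"],float))[0]; d["t"]=np.array(d["tvec"],float).ravel(); d["c"]=-d["R"].T@d["t"]
    if save: cv2.imwrite(f"pics/{save}.png",d["pixels"])
    return d
def plane(d,u,v,z):
    r=d["R"].T@np.linalg.solve(np.array(d["K"]),[u,v,1.]); return d["c"]+r*(z-d["c"][2])/r[2]
def proj(d,P):
    p=(d["R"]@np.atleast_2d(P).T).T+d["t"]; p=p@np.array(d["K"]).T; return p[:,:2]/p[:,2:]
def tri(a,ua,b,ub):
    A=[];B=[]
    for d,u in((a,ua),(b,ub)):
        r=d["R"].T@np.linalg.solve(np.array(d["K"]),[*u,1.]); r/=np.linalg.norm(r); M=np.eye(3)-np.outer(r,r); A.append(M);B.append(M@d["c"])
    return np.linalg.lstsq(np.vstack(A),np.hstack(B),rcond=None)[0]
def crop(img,x0,y0,x1,y1,f,name,g=1.0):
    c=cv2.resize(img[y0:y1,x0:x1],None,fx=f,fy=f,interpolation=cv2.INTER_CUBIC)
    c=(255*(c/255.)**g).astype(np.uint8); cv2.imwrite(f"pics/{name}.png",c)
E
python3 - <<'E'
from h import *
t=cam("top");s=cam("side")
crop(t["pixels"],225,135,475,275,3.2,"topc",0.6)
crop(s["pixels"],250,175,450,385,2.85,"sidec",0.8)
E
```

```text
(no output)
```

View pics/topc.png

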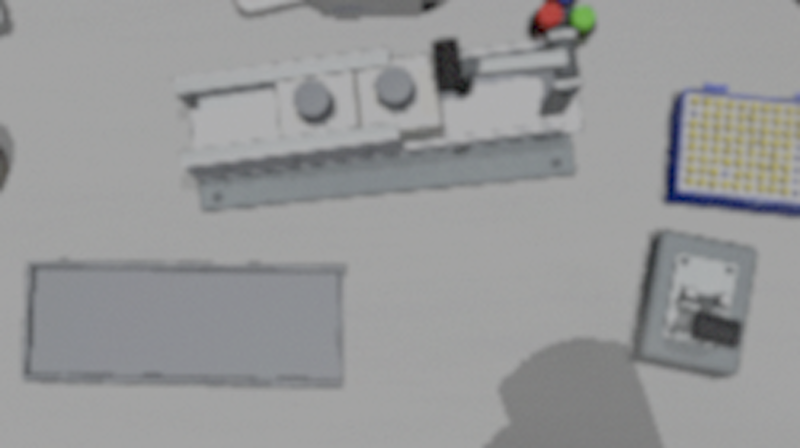

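View pics/sidec.png

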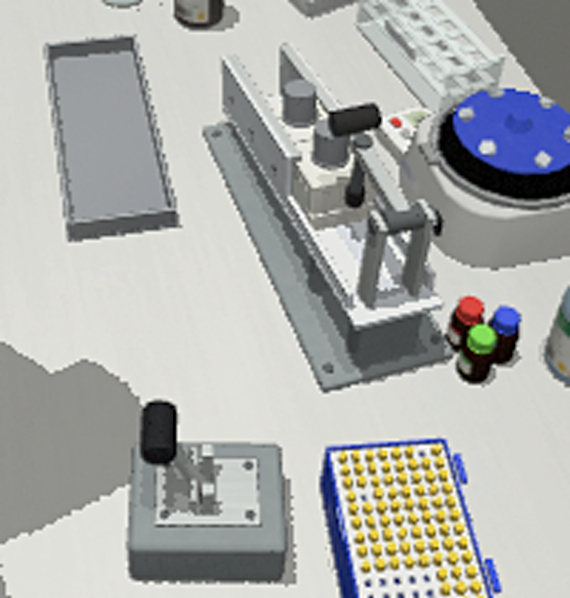

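```bash
cat > fit.py <<'E'
from h import *
from scipy.optimize import least_squares
t=cam("top");s=cam("side")
T=lambda u,v:(225+u/3.2,135+v/3.2)
S=lambda u,v:(250+u/2.85,175+v/2.85)
def ch(sx,y,h): return [-.15+.990*sx-.1395*h, y, .030+.140*sx+.990*h]
objs={
"chute":([.5,-.05,-np.pi/2],[(t,T(203,210),[-.15,-.055,0]),(t,T(575,176),[.15,-.055,0]),(s,S(325,390),[.15,-.055,0]),(s,S(450,357),[.15,.055,0]),(s,S(205,130),[-.15,-.055,.008]),
  (s,S(222,56),ch(0,-.035,.054)),(s,S(284,45),ch(0,.035,.054)),(t,T(178,81),ch(0,.035,.054)),(t,T(183,157),ch(0,-.035,.054)),(s,S(297,158),ch(.165,-.035,.054))]),
"tray":([.35,.1,0],[(t,T(28,265),[.047,.125,.022]),(t,T(346,265),[.047,-.125,.022]),(t,T(343,386),[-.047,-.125,.022]),(t,T(25,381),[-.047,.125,.022]),
  (s,S(45,40),[-.047,.125,.022]),(s,S(133,37),[.047,.125,.022]),(s,S(178,215),[.047,-.125,.022]),(s,S(68,228),[-.047,-.125,.022])]),
"lock":([.35,-.3,0],[(t,T(663,234),[.05,.0375,.046]),(t,T(757,247),[.05,-.0375,.046]),(t,T(737,375),[-.05,-.0375,.046]),(t,T(643,360),[-.05,.0375,.046]),
  (s,S(135,445),[-.05,.0375,.046]),(s,S(285,444),[.05,.0375,.046]),(s,S(130,550),[-.05,-.0375,.046]),(s,S(288,550),[.05,-.0375,.046])]),
}
def w(p,P): c,n=np.cos(p[2]),np.sin(p[2]); P=np.array(P); return np.array([p[0]+c*P[0]-n*P[1],p[1]+n*P[0]+c*P[1],P[2]])
if __name__=="__main__":
    for k,(p0,L) in objs.items():
        f=lambda p:np.concatenate([proj(d,w(p,P))[0]-np.array(u) for d,u,P in L])
        r=least_squares(f,p0,loss="soft_l1"); print(k,r.x.round(4)); print(f(r.x).reshape(-1,2).round(1).tolist())
    for n,a,b in(("cap1",T(314,98),S(299,103)),("cap2",T(396,87),S(333,140)),("knob",T(717,328),S(159,430)),("handle",T(451,66),S(356,120))):
        P=tri(t,a,s,b); print(n,P.round(4),(proj(t,P)[0]-a).round(1),(proj(s,P)[0]-b).round(1))
    for n,u,v,z in(("beaker",192,212,.09),("stain",210,182,.129)): print(n,plane(t,u,v,z).round(3))
E
python3 fit.py
```

```text
chute [ 0.6217  0.0033 -1.4956]
[[-0.4, -0.1], [0.1, -1.4], [-0.4, 2.5], [2.1, 1.2], [-1.2, -0.9], [-0.3, 0.4], [3.0, -0.5], [-1.4, -2.0], [-0.5, 2.2], [-3.1, 0.3]]
tray [ 0.4632  0.1612 -0.0365]
[[0.0, -1.5], [0.2, -0.6], [1.0, -0.6], [-0.5, -0.3], [-1.4, 2.0], [-0.1, -0.4], [-0.7, -0.8], [-0.9, -0.1]]
lock [ 0.4679 -0.2306 -0.2284]
[[-0.5, -2.9], [0.9, -0.9], [0.7, -0.6], [-1.0, -2.2], [-1.2, -1.2], [-1.5, -0.5], [-1.4, 0.8], [0.2, 1.1]]
cap1 [0.6164 0.057  0.1065] [-0.   0.3] [ 0.3 -0.1]
cap2 [ 0.6222 -0.0036  0.118 ] [ 0.1 -0.7] [-0.7  0.2]
knob [ 0.4381 -0.2232  0.1194] [-0.  -0.3] [-0.4  0.1]
handle [ 0.6222 -0.0395  0.171 ] [ 0.1 -0.8] [-0.8  0.2]
beaker [0.517 0.372 0.09 ]
stain [0.58  0.321 0.129]
```

Only two bottles are present, with caps at local s≈0.105 and 0.165, and the low-end region is empty. The fits agree with the given geometry: the predicted knob, cap and handle positions are within about 4 mm of the triangulated ones. Next I move above the bat knob with the tool's y along the box's y.

{"api": "send_rows", "payload": {"increments": [{"gripper":-0.2,"linear":[0.03,0.04,0.0],"delta_rot":[0,0,-0.08]},{"gripper":-0.2,"linear":[0.06,0.08,0.0],"delta_rot":[0,0,-0.16]},{"gripper":-0.2,"linear":[0.085,0.12,0.0],"delta_rot":[0,0,-0.24]},{"gripper":-0.2,"linear":[0.115,0.165,0.0],"delta_rot":[0,0,-0.32]},{"gripper":-0.2,"linear":[0.145,0.205,0.0],"delta_rot":[0,0,-0.4]},{"gripper":-0.2,"linear":[0.17,0.245,-0.003],"delta_rot":[0,0,-0.48]},{"gripper":-0.2,"linear":[0.195,0.28,-0.006],"delta_rot":[0,0,-0.56]},{"gripper":-0.2,"linear":[0.211,0.304,-0.006],"delta_rot":[0,0,-0.634]}], "newtons": 40}}

```text
clock: 1.1
position: [0.439, -0.2214, 0.201]
ee_rot: [-0.001, 0.993, -0.114, 0.0]
contact_force: [-0.5, -0.8, -0.4]
width: 0.0511
gripper_force: 0.0
```

```bash
cat >> h.py <<'E'
from scipy.spatial.transform import Rotation as Ro
def where():
    s=get_state(); q=s["ee_rot"]; M=Ro.from_quat([q[1],q[2],q[3],q[0]]).as_matrix()
    print("t",round(s["clock"],2),"pos",s["position"].round(4),"ytool",np.arctan2(M[1,1],M[0,1]).round(4),"z",M[:,2].round(3),"F",s["contact_force"].round(1),"w",round(s["width"],4),"g",round(s["gripper_force"],1),"q",s["qpos"].round(2))
E
python3 -c "from h import *;where()"
```

```text
t 1.1 pos [ 0.439  -0.2214  0.201 ] ytool -1.8001 z [ 0.     0.001 -1.   ] F [-0.5 -0.8 -0.4] w 0.0511 g 0.0 q [-0.61  0.15  1.68  0.    1.3   1.19]
```

{"api": "send_rows", "payload": {"increments": [{"gripper":-0.2,"linear":[0,0,-0.03],"delta_rot":[0,0,0]},{"gripper":-0.2,"linear":[0,0,-0.06],"delta_rot":[0,0,0]},{"gripper":-0.2,"linear":[0,0,-0.085],"delta_rot":[0,0,0]},{"gripper":-0.2,"linear":[0,0,-0.105],"delta_rot":[0,0,0]},{"gripper":-0.2,"linear":[0,0,-0.107],"delta_rot":[0,0,0]},{"gripper":-0.2,"linear":[0,0,-0.107],"delta_rot":[0,0,0]}]}}

```text
clock: 1.7
position: [0.4379, -0.2243, 0.0942]
ee_rot: [-0.0, 0.993, -0.114, -0.0]
contact_force: [-0.5, -0.1, 0.7]
width: 0.0514
gripper_force: 0.0
```

Run:
```python
from h import *
where();s=cam("side")
crop(s["pixels"],270,270,410,390,4,"s1",0.8)
```

```text
t 1.7 pos [ 0.4379 -0.2243  0.0942] ytool -1.799 z [-0.001  0.    -1.   ] F [-0.5 -0.1  0.7] w 0.0514 g 0.0 q [-0.61  0.25  1.85 -0.    1.04  1.18]
```

View pics/s1.png

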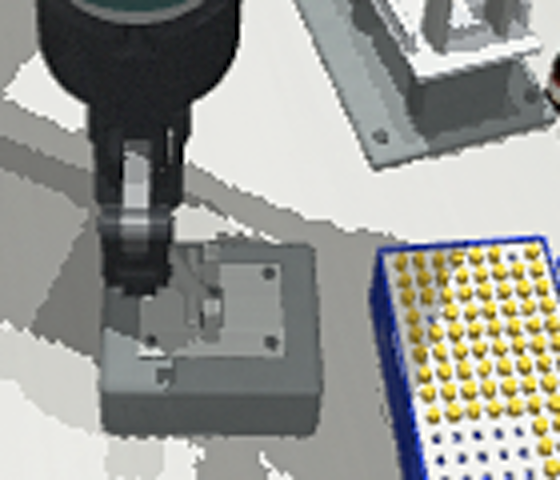

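The gripper straddles the knob, with the pads at about (140,270) in the crop, over the lean side of the box. Next I close.

{"api": "send_rows", "payload": {"increments": [{"gripper":1,"linear":[0,0,0],"delta_rot":[0,0,0]},{"gripper":1,"linear":[0,0,0],"delta_rot":[0,0,0]},{"gripper":1,"linear":[0,0,0],"delta_rot":[0,0,0]},{"gripper":1,"linear":[0,0,0],"delta_rot":[0,0,0]},{"gripper":1,"linear":[0,0,0],"delta_rot":[0,0,0]},{"gripper":1,"linear":[0,0,0],"delta_rot":[0,0,0]}], "newtons": 60}}

```text
clock: 2.35
position: [0.439, -0.2232, 0.096]
ee_rot: [-0.001, 0.993, -0.114, 0.001]
contact_force: [0.9, 6.2, 6.4]
width: 0.0292
gripper_force: 58.7
```

{"api": "send_rows", "payload": {"increments": [{"gripper":1,"linear":[-0.001,0.0,0.003],"delta_rot":[0,0,0]},{"gripper":1,"linear":[-0.003,0.001,0.006],"delta_rot":[0,0,0]},{"gripper":1,"linear":[-0.004,0.001,0.009],"delta_rot":[0,0,0]},{"gripper":1,"linear":[-0.005,0.001,0.012],"delta_rot":[0,0,0]},{"gripper":1,"linear":[-0.006,0.0015,0.014],"delta_rot":[0,0,0]},{"gripper":1,"linear":[-0.006,0.0015,0.014],"delta_rot":[0,0,0]}]}}

```text
clock: 2.95
position: [0.4336, -0.222, 0.1087]
ee_rot: [-0.001, 0.993, -0.114, 0.002]
contact_force: [3.7, 2.8, -4.8]
width: 0.0292
gripper_force: 59.7
```

{"api": "send_rows", "payload": {"increments": [{"gripper":1,"linear":[0.005,-0.001,0.002],"delta_rot":[0,0,0]},{"gripper":1,"linear":[0.01,-0.0025,0.004],"delta_rot":[0,0,0]},{"gripper":1,"linear":[0.0225,-0.005,0.007],"delta_rot":[0,0,0]},{"gripper":1,"linear":[0.036,-0.0085,0.008],"delta_rot":[0,0,0]},{"gripper":1,"linear":[0.049,-0.0115,0.007],"delta_rot":[0,0,0]},{"gripper":1,"linear":[0.0615,-0.0145,0.004],"delta_rot":[0,0,0]},{"gripper":1,"linear":[0.0715,-0.0165,0.0],"delta_rot":[0,0,0]},{"gripper":1,"linear":[0.0715,-0.0165,0.0],"delta_rot":[0,0,0]}]}}

```text
clock: 3.75
position: [0.5038, -0.2383, 0.1071]
ee_rot: [-0.001, 0.993, -0.115, -0.002]
contact_force: [-2.2, 5.0, -4.2]
width: 0.0275
gripper_force: 59.8
```

Run:
```python
from h import *
where();s=cam("side")
crop(s["pixels"],270,270,410,390,4,"s2",0.8)
```

```text
t 3.75 pos [ 0.5038 -0.2383  0.1071] ytool -1.8007 z [-0.003  0.003 -1.   ] F [-2.2  5.  -4.2] w 0.0275 g 59.8 q [-0.57  0.33  1.69  0.    1.12  1.23]
```

View pics/s2.png

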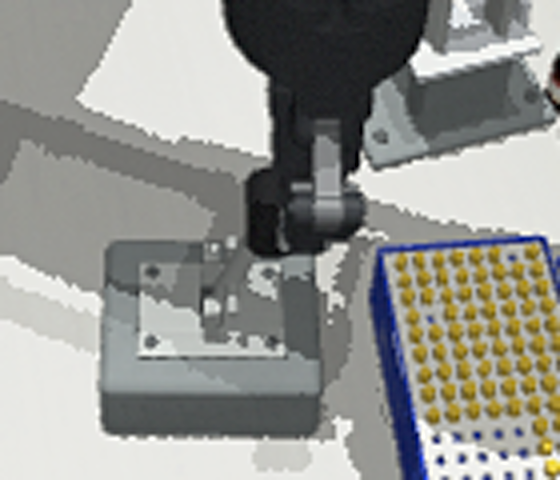

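Run:
```python
from h import *
from fit import w
s=cam("side");p=[.4679,-.2306,-.2284]
for a in(0,.1,.2,.3,.42,.54):
  for r in(.075,.09): print(a,r,((proj(s,w(p,[r*np.sin(a),0,.046+r*np.cos(a)]))[0]-[270,270])*4).round(0))
g=get_state()["position"]+[0,0,.019]
print("grasp",((proj(s,g)[0]-[270,270])*4).round(), "fins z top")
```

```text
0 0.075 [213. 223.]
0 0.09 [214. 203.]
0.1 0.075 [231. 224.]
0.1 0.09 [236. 204.]
0.2 0.075 [248. 225.]
0.2 0.09 [257. 206.]
0.3 0.075 [265. 228.]
0.3 0.09 [277. 209.]
0.42 0.075 [284. 232.]
0.42 0.09 [300. 214.]
0.54 0.075 [302. 238.]
0.54 0.09 [322. 221.]
grasp [297. 215.] fins z top
```

The knob is at about (268,212) in the crop and lags the pads (297,215) by about 12 mm, so the bat is only about 0.25 rad past upright. I'll carry it on a bit farther.

{"api": "send_rows", "payload": {"increments": [{"gripper":1,"linear":[0.004,-0.001,-0.002],"delta_rot":[0,0,0]},{"gripper":1,"linear":[0.008,-0.002,-0.004],"delta_rot":[0,0,0]},{"gripper":1,"linear":[0.012,-0.003,-0.005],"delta_rot":[0,0,0]},{"gripper":1,"linear":[0.016,-0.004,-0.007],"delta_rot":[0,0,0]},{"gripper":1,"linear":[0.016,-0.004,-0.007],"delta_rot":[0,0,0]}]}}

```text
clock: 4.45
position: [0.5177, -0.2415, 0.1004]
ee_rot: [-0.001, 0.994, -0.112, -0.003]
contact_force: [-3.7, 5.7, -3.7]
width: 0.0255
gripper_force: 59.8
```

Run:
```python
from h import *
where();s=cam("side")
crop(s["pixels"],270,270,410,390,4,"s3",0.8)
```

```text
t 4.45 pos [ 0.5177 -0.2415  0.1004] ytool -1.7952 z [-0.006  0.004 -1.   ] F [-3.7  5.7 -3.7] w 0.0255 g 59.8 q [-0.56  0.35  1.67 -0.    1.12  1.24]
```

View pics/s3.png

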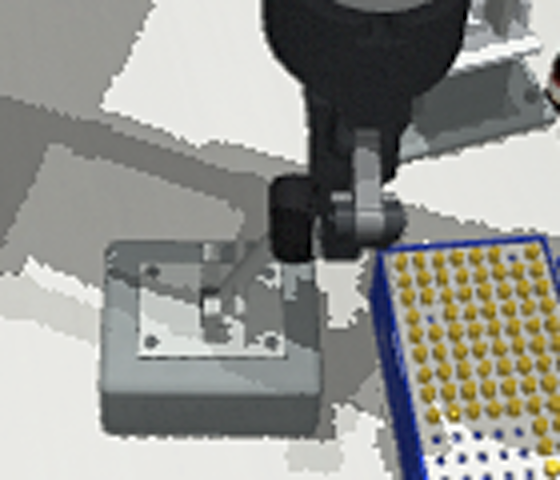

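The knob is now at (292,218), about 0.4 rad past upright and still pulled out. I'll release it so the spring snaps it home.

{"api": "send_rows", "payload": {"increments": [{"gripper":-0.2,"linear":[0,0,0],"delta_rot":[0,0,0]},{"gripper":-0.2,"linear":[0,0,0],"delta_rot":[0,0,0]},{"gripper":-0.2,"linear":[0,0,0],"delta_rot":[0,0,0]},{"gripper":-0.2,"linear":[0,0,0.04],"delta_rot":[0,0,0]},{"gripper":-0.2,"linear":[0,0,0.08],"delta_rot":[0,0,0]},{"gripper":-0.2,"linear":[0,0,0.12],"delta_rot":[0,0,0]},{"gripper":-0.2,"linear":[0,0,0.15],"delta_rot":[0,0,0]},{"gripper":-0.2,"linear":[0,0,0.15],"delta_rot":[0,0,0]}]}}

```text
clock: 5.3
position: [0.5225, -0.2458, 0.2576]
ee_rot: [0.003, 0.993, -0.114, 0.006]
contact_force: [0.1, -0.6, 0.1]
width: 0.0508
gripper_force: 0.0
```

Run:
```python
from h import *
where();s=cam("side")
crop(s["pixels"],270,270,410,390,4,"s4",0.8)
```

```text
t 5.3 pos [ 0.5225 -0.2458  0.2576] ytool -1.7993 z [ 0.011 -0.008 -1.   ] F [ 0.1 -0.6  0.1] w 0.0508 g 0.0 q [-0.56  0.25  1.42 -0.    1.46  1.24]
```

View pics/s4.png

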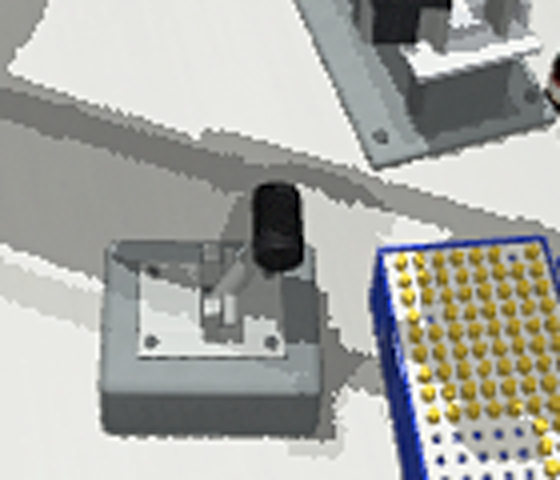

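The bat knob rests at (277,227), leaning to the far side and home (predicted home-off position 284,232), so the lock is off. Next is the clamp handle.

{"api": "send_rows", "payload": {"increments": [{"gripper":-0.2,"linear":[0.014,0.03,0],"delta_rot":[0,0,0.13]},{"gripper":-0.2,"linear":[0.028,0.06,0],"delta_rot":[0,0,0.26]},{"gripper":-0.2,"linear":[0.042,0.09,0],"delta_rot":[0,0,0.39]},{"gripper":-0.2,"linear":[0.056,0.12,0],"delta_rot":[0,0,0.52]},{"gripper":-0.2,"linear":[0.07,0.15,0],"delta_rot":[0,0,0.65]},{"gripper":-0.2,"linear":[0.085,0.18,0],"delta_rot":[0,0,0.78]},{"gripper":-0.2,"linear":[0.099,0.207,0],"delta_rot":[0,0,0.91]}]}}

```text
clock: 6.05
position: [0.6187, -0.0352, 0.2499]
ee_rot: [-0.0, 0.942, 0.337, -0.001]
contact_force: [0.3, -0.1, 0.5]
width: 0.0514
gripper_force: 0.0
```

{"api": "send_rows", "payload": {"increments": [{"gripper":-0.2,"linear":[0,0,0],"delta_rot":[0,0,0.13]},{"gripper":-0.2,"linear":[0,0,0],"delta_rot":[0,0,0.26]},{"gripper":-0.2,"linear":[0,0,0],"delta_rot":[0,0,0.39]},{"gripper":-0.2,"linear":[0,0,0],"delta_rot":[0,0,0.52]},{"gripper":-0.2,"linear":[0,0,0],"delta_rot":[0,0,0.65]},{"gripper":-0.2,"linear":[0,0,0],"delta_rot":[0,0,0.78]},{"gripper":-0.2,"linear":[0,0,0],"delta_rot":[0,0,0.91]},{"gripper":-0.2,"linear":[0,0,0],"delta_rot":[0,0,0.96]}]}}

```text
clock: 6.85
position: [0.6181, -0.0367, 0.2498]
ee_rot: [-0.001, 0.68, 0.733, -0.001]
contact_force: [0.1, -0.3, -0.9]
width: 0.0511
gripper_force: 0.0
```

```bash
python3 -c "from h import *;where()"
```

```text
t 6.85 pos [ 0.6181 -0.0367  0.2498] ytool 0.0741 z [-0.002 -0.    -1.   ] F [ 0.1 -0.3 -0.9] w 0.0511 g 0.0 q [-0.17  0.33  1.33 -0.    1.49 -0.25]
```

{"api": "send_rows", "payload": {"increments": [{"gripper":-0.2,"linear":[0.003,-0.003,-0.03],"delta_rot":[0,0,0]},{"gripper":-0.2,"linear":[0.003,-0.003,-0.06],"delta_rot":[0,0,0]},{"gripper":-0.2,"linear":[0.003,-0.003,-0.085],"delta_rot":[0,0,0]},{"gripper":-0.2,"linear":[0.003,-0.003,-0.102],"delta_rot":[0,0,0]},{"gripper":-0.2,"linear":[0.003,-0.003,-0.102],"delta_rot":[0,0,0]}]}}

```text
clock: 7.35
position: [0.6188, -0.0393, 0.1451]
ee_rot: [-0.003, 0.682, 0.732, -0.002]
contact_force: [-0.3, 0.1, -0.2]
width: 0.0516
gripper_force: 0.0
```

{"api": "send_rows", "payload": {"increments": [{"gripper":1,"linear":[0,0,0],"delta_rot":[0,0,0]},{"gripper":1,"linear":[0,0,0],"delta_rot":[0,0,0]},{"gripper":1,"linear":[0,0,0],"delta_rot":[0,0,0]},{"gripper":1,"linear":[0,0,0],"delta_rot":[0,0,0]},{"gripper":1,"linear":[0,0,0],"delta_rot":[0,0,0]}], "newtons": 60}}

```text
clock: 7.85
position: [0.6248, -0.0399, 0.1511]
ee_rot: [0.003, 0.682, 0.732, 0.002]
contact_force: [5.1, -0.2, -1.6]
width: 0.0323
gripper_force: 59.6
```

Run:
```python
from h import *
where()
th=-1.5+np.pi/2; c=np.array([np.cos(-1.5),np.sin(-1.5)])
for q in np.linspace(0,2.4,17):
  f=q+.209; d=.0869*np.array([np.cos(.209)-np.cos(f),np.sin(f)-np.sin(.209)]); print(round(q,2),(c*d[0]).round(4),d[1].round(4))
```

```text
t 7.85 pos [ 0.6248 -0.0399  0.1511] ytool 0.0709 z [ 0.008 -0.001 -1.   ] F [ 5.1 -0.2 -1.6] w 0.0323 g 59.6 q [-0.17  0.38  1.49  0.    1.26 -0.25]
0.0 [ 0. -0.] 0.0
0.15 [ 0.0003 -0.0036] 0.0125
0.3 [ 0.0006 -0.0091] 0.0243
0.45 [ 0.0012 -0.0163] 0.0352
0.6 [ 0.0018 -0.025 ] 0.0449
0.75 [ 0.0025 -0.035 ] 0.0531
0.9 [ 0.0033 -0.0462] 0.0598
1.05 [ 0.0041 -0.0582] 0.0647
1.2 [ 0.005  -0.0708] 0.0677
1.35 [ 0.0059 -0.0838] 0.0689
1.5 [ 0.0069 -0.0967] 0.068
1.65 [ 0.0078 -0.1094] 0.0653
1.8 [ 0.0086 -0.1216] 0.0607
1.95 [ 0.0094 -0.1329] 0.0543
2.1 [ 0.0102 -0.1431] 0.0462
2.25 [ 0.0108 -0.1521] 0.0368
2.4 [ 0.0113 -0.1595] 0.0261
```

{"api": "send_rows", "payload": {"increments": [{"gripper":1,"linear":[0,-0.004,0.0125],"delta_rot":[0,0,0]},{"gripper":1,"linear":[0.0005,-0.009,0.0245],"delta_rot":[0,0,0]},{"gripper":1,"linear":[0.001,-0.016,0.035],"delta_rot":[0,0,0]},{"gripper":1,"linear":[0.002,-0.025,0.045],"delta_rot":[0,0,0]},{"gripper":1,"linear":[0.0025,-0.035,0.053],"delta_rot":[0,0,0]},{"gripper":1,"linear":[0.003,-0.046,0.06],"delta_rot":[0,0,0]},{"gripper":1,"linear":[0.004,-0.058,0.065],"delta_rot":[0,0,0]},{"gripper":1,"linear":[0.004,-0.058,0.065],"delta_rot":[0,0,0]}]}}

```text
clock: 8.65
position: [0.6288, -0.1008, 0.2117]
ee_rot: [0.003, 0.682, 0.731, 0.0]
contact_force: [12.1, -2.6, -20.1]
width: 0.0294
gripper_force: 60.6
```

```bash
python3 -c "from h import *;where()"
```

```text
t 8.65 pos [ 0.6288 -0.1008  0.2117] ytool 0.0685 z [ 0.005 -0.003 -1.   ] F [ 12.1  -2.6 -20.1] w 0.0294 g 60.6 q [-0.27  0.36  1.36 -0.    1.41 -0.34]
```

{"api": "send_rows", "payload": {"increments": [{"gripper":1,"linear":[-0.001,-0.006,-0.005],"delta_rot":[0,0,0]},{"gripper":1,"linear":[-0.001,-0.0126,-0.004],"delta_rot":[0,0,0]},{"gripper":1,"linear":[0.0,-0.0256,-0.002],"delta_rot":[0,0,0]},{"gripper":1,"linear":[0.0,-0.0256,-0.002],"delta_rot":[0,0,0]}]}}

```text
clock: 9.05
position: [0.6306, -0.1235, 0.2149]
ee_rot: [0.005, 0.682, 0.731, 0.004]
contact_force: [9.3, 2.8, 1.1]
width: 0.0292
gripper_force: 63.8
```

Run:
```python
from h import *
where();s=cam("side")
crop(s["pixels"],310,190,450,320,4,"s5",0.8)
```

```text
t 9.05 pos [ 0.6306 -0.1235  0.2149] ytool 0.0695 z [ 0.012  0.    -1.   ] F [9.3 2.8 1.1] w 0.0292 g 63.8 q [-0.3   0.37  1.35  0.    1.41 -0.37]
```

View pics/s5.png

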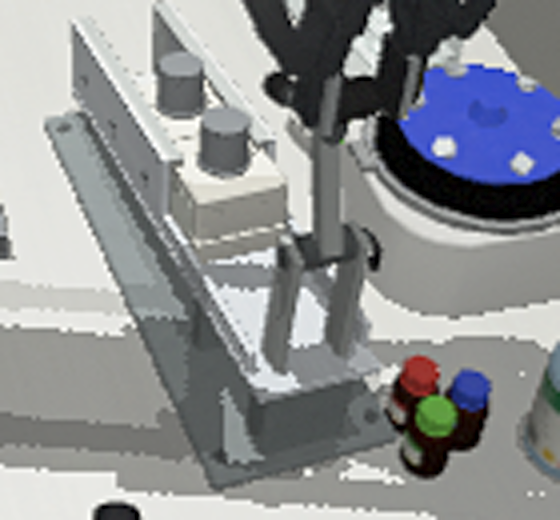

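The arm stands nearly upright between the fingers (spindle link at (325,190) in the crop), and the two bottles are undisturbed with caps at (180,80) and (225,140). I'll carry it over centre.

{"api": "send_rows", "payload": {"increments": [{"gripper":1,"linear":[0.002,-0.013,-0.001],"delta_rot":[0,0,0]},{"gripper":1,"linear":[0.004,-0.0255,-0.0035],"delta_rot":[0,0,0]},{"gripper":1,"linear":[0.005,-0.038,-0.008],"delta_rot":[0,0,0]},{"gripper":1,"linear":[0.006,-0.049,-0.0145],"delta_rot":[0,0,0]},{"gripper":1,"linear":[0.0065,-0.059,-0.0225],"delta_rot":[0,0,0]},{"gripper":1,"linear":[0.007,-0.068,-0.032],"delta_rot":[0,0,0]},{"gripper":1,"linear":[0.007,-0.072,-0.038],"delta_rot":[0,0,0]},{"gripper":1,"linear":[0.007,-0.072,-0.038],"delta_rot":[0,0,0]}]}}

```text
clock: 9.9
position: [0.6365, -0.2006, 0.1786]
ee_rot: [0.008, 0.682, 0.731, 0.0]
contact_force: [5.7, -7.7, 8.0]
width: 0.0293
gripper_force: 58.5
```

{"api": "send_rows", "payload": {"increments": [{"gripper":-0.2,"linear":[0,0,0],"delta_rot":[0,0,0]},{"gripper":-0.2,"linear":[0,0,0],"delta_rot":[0,0,0]},{"gripper":-0.2,"linear":[0,0,0],"delta_rot":[0,0,0]},{"gripper":-0.2,"linear":[0,0,0.03],"delta_rot":[0,0,0]},{"gripper":-0.2,"linear":[0,0,0.06],"delta_rot":[0,0,0]},{"gripper":-0.2,"linear":[0,0,0.08],"delta_rot":[0,0,0]},{"gripper":-0.2,"linear":[0,0.03,0.1],"delta_rot":[0,0,0]},{"gripper":-0.2,"linear":[0,0.03,0.1],"delta_rot":[0,0,0]}]}}

```text
clock: 10.7
position: [0.6333, -0.1619, 0.2777]
ee_rot: [0.001, 0.68, 0.733, 0.002]
contact_force: [-0.2, 0.2, 0.4]
width: 0.0511
gripper_force: 0.0
```

Run:
```python
from h import *
where();s=cam("side");t=cam("top","top5")
a=cv2.resize(s["pixels"][190:330,310:460],None,fx=3,fy=3); b=cv2.resize(t["pixels"][140:210,270:420],None,fx=3,fy=3)
cv2.imwrite("pics/c5.png",(255*(np.vstack([a,b])/255.)**.8))
```

```text
t 10.7 pos [ 0.6333 -0.1619  0.2777] ytool 0.0739 z [ 0.005  0.001 -1.   ] F [-0.2  0.2  0.4] w 0.0511 g 0.0 q [-0.36  0.37  1.2   0.    1.57 -0.43][ WARN:0@1.148] global loadsave.cpp:1063 imwrite_ Unsupported depth image for selected encoder is fallbacked to CV_8U.
```

View pics/c5.png

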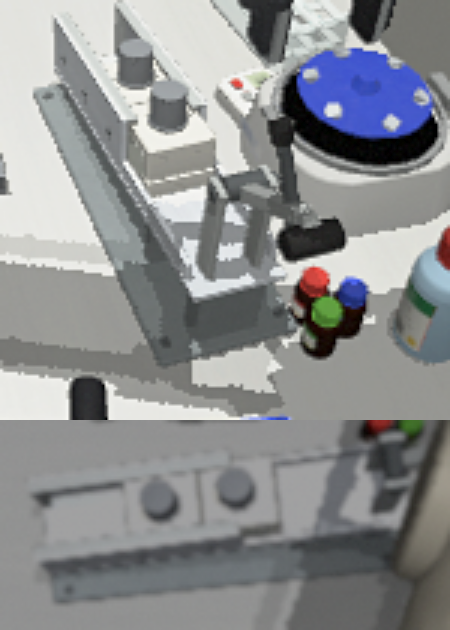

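The clamp arm is open and at rest, its handle at (313,240) and spindle upright at (283,130) in the top panel. Both bottles are unmoved (the lower panel shows caps at (158,500) and (235,487)). Next I work out the push poses.

```bash
cat >> h.py <<'E'
CH=[.6217,.0033,-1.4985]
def cp(s,h,y=-.001):
    c,n=np.cos(CH[2]),np.sin(CH[2]); x=-.15+.99*s-.1395*h; return np.array([CH[0]+c*x-n*y,CH[1]+n*x+c*y,.03+.14*s+.99*h])
def loc(P):
    d=np.array(P)-[CH[0],CH[1],0]; c,n=np.cos(CH[2]),np.sin(CH[2]); x=c*d[0]+n*d[1]+.15; y=-n*d[0]+c*d[1]; z=d[2]-.03
    return np.array([.99*x+.14*z,y,.99*z-.1395*x]) # s,y,h
def capblobs(show=True):
    from itertools import product
    return None
E
python3 - <<'E'
from h import *
p=get_state()["position"]
for s,h in((.045,.14),(.045,.016),(.064,.016),(.11,.016)): print(s,h,cp(s,h).round(4),(cp(s,h)-p).round(4))
for P in([.6164,.057,.1065],[.6222,-.0036,.118]): print(loc(P).round(4))
E
```

```text
0.045 0.14 [0.6117 0.1279 0.1749] [-0.0205  0.2921 -0.0996]
0.045 0.016 [0.6129 0.1106 0.0521] [-0.0193  0.2748 -0.2223]
0.064 0.016 [0.6143 0.0919 0.0548] [-0.0179  0.2561 -0.2197]
0.11 0.016 [0.6176 0.0464 0.0612] [-0.0146  0.2106 -0.2132]
[ 0.1058 -0.0014  0.0623]
[0.1677 0.     0.0652]
```

{"api": "send_rows", "payload": {"increments": [{"gripper":1,"linear":[-0.002,0.04,0.01],"delta_rot":[-0.02,0,0]},{"gripper":1,"linear":[-0.005,0.085,0.01],"delta_rot":[-0.04,0,0]},{"gripper":1,"linear":[-0.008,0.13,0.01],"delta_rot":[-0.06,-0.005,0]},{"gripper":1,"linear":[-0.011,0.175,0.0],"delta_rot":[-0.08,-0.005,0]},{"gripper":1,"linear":[-0.014,0.22,-0.03],"delta_rot":[-0.1,-0.01,0]},{"gripper":1,"linear":[-0.018,0.26,-0.06],"delta_rot":[-0.12,-0.01,0]},{"gripper":1,"linear":[-0.0205,0.292,-0.09],"delta_rot":[-0.14,-0.01,0]},{"gripper":1,"linear":[-0.0205,0.292,-0.1],"delta_rot":[-0.14,-0.01,0]}]}}

```text
clock: 11.6
position: [0.608, 0.1314, 0.1685]
ee_rot: [0.048, 0.678, 0.732, -0.051]
contact_force: [-0.3, -0.9, -0.1]
width: -0.0001
gripper_force: 0.0
```

Run:
```python
from h import *
where(); p=get_state()["position"];print(loc(p).round(4),(cp(.045,.016)-p).round(4))
```

```text
t 11.6 pos [0.608  0.1314 0.1685] ytool 0.0764 z [ 0.001 -0.139 -0.99 ] F [-0.3 -0.9 -0.1] w -0.0001 g 0.0 q [ 0.19  0.39  1.44 -0.14  1.34  0.14]
[ 0.0404 -0.0044  0.1342] [ 0.0049 -0.0208 -0.1164]
```

{"api": "send_rows", "payload": {"increments": [{"gripper":1,"linear":[0.003,-0.005,-0.025],"delta_rot":[0,0,0]},{"gripper":1,"linear":[0.004,-0.009,-0.05],"delta_rot":[0,0,0]},{"gripper":1,"linear":[0.004,-0.013,-0.075],"delta_rot":[0,0,0]},{"gripper":1,"linear":[0.004,-0.017,-0.1],"delta_rot":[0,0,0]},{"gripper":1,"linear":[0.004,-0.02,-0.115],"delta_rot":[0,0,0]},{"gripper":1,"linear":[0.004,-0.02,-0.115],"delta_rot":[0,0,0]}]}}

```text
clock: 12.2
position: [0.6134, 0.105, 0.0559]
ee_rot: [0.049, 0.68, 0.73, -0.051]
contact_force: [-0.8, -0.1, 0.1]
width: 0.0002
gripper_force: 0.0
```

Run:
```python
from h import *
where(); p=get_state()["position"];print(loc(p).round(4),(cp(.064,.016)-p).round(4),(cp(.11,.016)-p).round(4))
```

```text
t 12.2 pos [0.6134 0.105  0.0559] ytool 0.0697 z [ 0.003 -0.141 -0.99 ] F [-0.8 -0.1  0.1] w 0.0002 g 0.0 q [ 0.15  0.48  1.6  -0.16  1.09  0.15]
[ 0.0511 -0.0009  0.0189] [ 0.0009 -0.0132 -0.0011] [ 0.0042 -0.0586  0.0054]
```

{"api": "send_rows", "payload": {"increments": [{"gripper":1,"linear":[0.0005,-0.008,0.001],"delta_rot":[0,0,0]},{"gripper":1,"linear":[0.001,-0.016,0.002],"delta_rot":[0,0,0]},{"gripper":1,"linear":[0.002,-0.024,0.0035],"delta_rot":[0,0,0]},{"gripper":1,"linear":[0.0025,-0.031,0.0045],"delta_rot":[0,0,0]},{"gripper":1,"linear":[0.003,-0.038,0.0055],"delta_rot":[0,0,0]},{"gripper":1,"linear":[0.003,-0.045,0.0065],"delta_rot":[0,0,0]},{"gripper":1,"linear":[0.004,-0.052,0.0075],"delta_rot":[0,0,0]},{"gripper":1,"linear":[0.004,-0.059,0.0085],"delta_rot":[0,0,0]}]}}

```text
clock: 13.0
position: [0.6202, 0.0478, 0.068]
ee_rot: [0.051, 0.68, 0.73, -0.047]
contact_force: [-0.8, 3.1, 2.1]
width: 0.0
gripper_force: 1.2
```

Run:
```python
from h import *
where(); p=get_state()["position"];print(loc(p).round(4))
s=cam("side","side6")
for a in(.105,.15,.165,.21): print(a,proj(s,cp(a,.061)).round(0),proj(s,cp(a,.076)).round(0))
```

```text
t 13.0 pos [0.6202 0.0478 0.068 ] ytool 0.0711 z [ 0.011 -0.139 -0.99 ] F [-0.8  3.1  2.1] w 0.0 g 1.2 q [ 0.05  0.45  1.6  -0.16  1.09  0.06]
[0.1098 0.0018 0.0229]
0.105 [[355. 211.]] [[355. 206.]]
0.15 [[363. 222.]] [[363. 216.]]
0.165 [[365. 225.]] [[365. 220.]]
0.21 [[373. 237.]] [[374. 231.]]
```

{"api": "send_rows", "payload": {"increments": [{"gripper":1,"linear":[-0.001,0.01,-0.001],"delta_rot":[0,0,0]},{"gripper":1,"linear":[-0.001,0.018,0.01],"delta_rot":[0,0,0]},{"gripper":1,"linear":[-0.002,0.02,0.05],"delta_rot":[0,0,0]},{"gripper":1,"linear":[-0.002,0.022,0.09],"delta_rot":[0,0,0]},{"gripper":-0.2,"linear":[-0.001,0.02,0.13],"delta_rot":[0,0,0]},{"gripper":-0.2,"linear":[0,-0.02,0.135],"delta_rot":[0,0,0]},{"gripper":-0.2,"linear":[0.002,-0.06,0.135],"delta_rot":[0,0,0]},{"gripper":-0.2,"linear":[0.003,-0.08,0.135],"delta_rot":[0,0,0]}]}}

```text
clock: 13.85
position: [0.6232, -0.0338, 0.2042]
ee_rot: [0.053, 0.68, 0.73, -0.048]
contact_force: [0.4, 0.8, 0.6]
width: 0.0512
gripper_force: 0.0
```

Run:
```python
from h import *
where(); p=get_state()["position"];print(loc(p).round(4),(cp(.211,.11)-p).round(4),(cp(.211,.046)-p).round(4))
```

```text
t 13.85 pos [ 0.6232 -0.0338  0.2042] ytool 0.071 z [ 0.012 -0.142 -0.99 ] F [0.4 0.8 0.6] w 0.0512 g 0.0 q [-0.08  0.35  1.42 -0.14  1.36 -0.12]
[ 0.2096 -0.0011  0.1464] [ 0.0006 -0.0064 -0.0358] [ 0.0013 -0.0153 -0.0991]
```

{"api": "send_rows", "payload": {"increments": [{"gripper":-0.2,"linear":[0.001,-0.004,-0.025],"delta_rot":[0,0,0]},{"gripper":-0.2,"linear":[0.001,-0.008,-0.05],"delta_rot":[0,0,0]},{"gripper":-0.2,"linear":[0.001,-0.012,-0.075],"delta_rot":[0,0,0]},{"gripper":-0.2,"linear":[0.001,-0.014,-0.09],"delta_rot":[0,0,0]},{"gripper":-0.2,"linear":[0.001,-0.015,-0.098],"delta_rot":[0,0,0]},{"gripper":-0.2,"linear":[0.001,-0.015,-0.098],"delta_rot":[0,0,0]}]}}

```text
clock: 14.45
position: [0.6234, -0.0463, 0.1039]
ee_rot: [0.051, 0.68, 0.73, -0.048]
contact_force: [-0.0, -1.1, 0.1]
width: 0.0512
gripper_force: 0.0
```

{"api": "send_rows", "payload": {"increments": [{"gripper":1,"linear":[0,0,0],"delta_rot":[0,0,0]},{"gripper":1,"linear":[0,0,0],"delta_rot":[0,0,0]},{"gripper":1,"linear":[0,0,0],"delta_rot":[0,0,0]},{"gripper":1,"linear":[0,0,0],"delta_rot":[0,0,0]},{"gripper":1,"linear":[0,0,0],"delta_rot":[0,0,0]}], "newtons": 50}}

```text
clock: 14.95
position: [0.6255, -0.0469, 0.1064]
ee_rot: [0.053, 0.68, 0.73, -0.046]
contact_force: [1.7, 1.0, 5.6]
width: 0.0211
gripper_force: 48.3
```

Run:
```python
from h import *
where(); p=get_state()["position"];print(loc(p).round(4))
```

```text
t 14.95 pos [ 0.6255 -0.0469  0.1064] ytool 0.0712 z [ 0.014 -0.14  -0.99 ] F [1.7 1.  5.6] w 0.0211 g 48.3 q [-0.1   0.41  1.56 -0.15  1.14 -0.11]
[2.09e-01 2.00e-04 4.77e-02]
```

Run:
```python
from h import *
s=cam("side");t=cam("top")
a=cv2.resize(s["pixels"][180:290,310:450],None,fx=4,fy=4)
cv2.imwrite("pics/c6.png",(255*(a/255.)**.7).astype(np.uint8))
for a in(.151,.19,.211,.23): print(a,((proj(s,cp(a,.076))-[310,180])*4).round(0),((proj(s,cp(a-.03,.046,-.028))-[310,180])*4).round(0),((proj(s,cp(a+.03,.046,-.028))-[310,180])*4).round(0))
```

```text
0.151 [[212. 146.]] [[148. 169.]] [[186. 228.]]
0.19 [[240. 184.]] [[172. 207.]] [[214. 271.]]
0.211 [[256. 206.]] [[186. 228.]] [[230. 295.]]
0.23 [[271. 226.]] [[200. 248.]] [[245. 318.]]
```

View pics/c6.png

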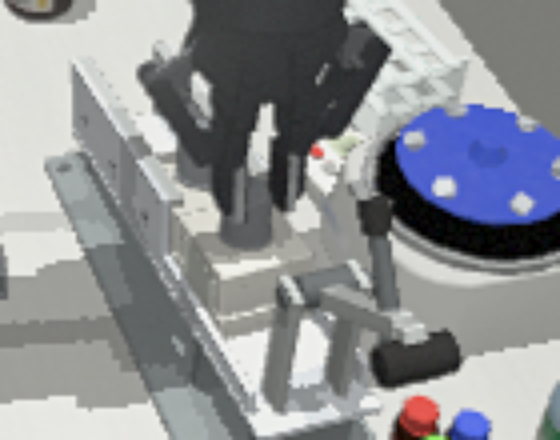

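The pads (about (240,190) to (290,180)) hold the cap off-centre. The cap centre is near column 246 and the bottle corner near (214,273), which puts the bottle at about s = 0.196. I'll open, shift 12 mm down the slope and regrip.

{"api": "send_rows", "payload": {"increments": [{"gripper":-0.2,"linear":[0,0,0],"delta_rot":[0,0,0]},{"gripper":-0.2,"linear":[0,0,0],"delta_rot":[0,0,0]},{"gripper":-0.2,"linear":[0,0,0.003],"delta_rot":[0,0,0]},{"gripper":-0.2,"linear":[-0.001,0.012,0.003],"delta_rot":[0,0,0]},{"gripper":-0.2,"linear":[-0.001,0.012,0.003],"delta_rot":[0,0,0]}]}}

```text
clock: 15.55
position: [0.6226, -0.0334, 0.1076]
ee_rot: [0.051, 0.68, 0.73, -0.048]
contact_force: [0.3, -0.4, -0.9]
width: 0.0511
gripper_force: 0.0
```

{"api": "send_rows", "payload": {"increments": [{"gripper":1,"linear":[0,0,0],"delta_rot":[0,0,0]},{"gripper":1,"linear":[0,0,0],"delta_rot":[0,0,0]},{"gripper":1,"linear":[0,0,0],"delta_rot":[0,0,0]},{"gripper":1,"linear":[0,0,0],"delta_rot":[0,0,0]},{"gripper":1,"linear":[0,0,0],"delta_rot":[0,0,0]}], "newtons": 50}}

```text
clock: 16.05
position: [0.6267, -0.0352, 0.1108]
ee_rot: [0.055, 0.68, 0.73, -0.045]
contact_force: [4.0, 1.3, 10.7]
width: -0.0002
gripper_force: 5.2
```

Run:
```python
from h import *
where(); p=get_state()["position"];print(loc(p).round(4))
```

```text
t 16.05 pos [ 0.6267 -0.0352  0.1108] ytool 0.0716 z [ 0.019 -0.14  -0.99 ] F [ 4.   1.3 10.7] w -0.0002 g 5.2 q [-0.08  0.41  1.56 -0.15  1.15 -0.09]
[0.1982 0.0022 0.0536]
```

The grip closed on nothing (width 0), so the cap is not where I took it to be. I'll lift, move aside and look again.

{"api": "send_rows", "payload": {"increments": [{"gripper":-0.2,"linear":[0,0,0],"delta_rot":[0,0,0]},{"gripper":-0.2,"linear":[0,0,0],"delta_rot":[0,0,0]},{"gripper":-0.2,"linear":[0,0,0.04],"delta_rot":[0,0,0]},{"gripper":-0.2,"linear":[0,0,0.09],"delta_rot":[0,0,0]},{"gripper":-0.2,"linear":[0,0,0.14],"delta_rot":[0,0,0]},{"gripper":-0.2,"linear":[0,-0.02,0.18],"delta_rot":[0,0,0]},{"gripper":-0.2,"linear":[0,-0.07,0.19],"delta_rot":[0,0,0]},{"gripper":-0.2,"linear":[0,-0.11,0.19],"delta_rot":[0,0,0]}]}}

```text
clock: 16.85
position: [0.6236, -0.1465, 0.3004]
ee_rot: [0.053, 0.68, 0.73, -0.047]
contact_force: [-0.4, -1.1, -0.2]
width: 0.0515
gripper_force: 0.0
```

Run:
```python
from h import *
where();s=cam("side","side7");t=cam("top","top7")
a=cv2.resize(s["pixels"][180:290,310:450],None,fx=4,fy=4); b=cv2.resize(t["pixels"][145:200,270:410],None,fx=4,fy=4)
cv2.imwrite("pics/c7.png",(255*(np.vstack([a,b])/255.)**.7).astype(np.uint8))
```

```text
t 16.85 pos [ 0.6236 -0.1465  0.3004] ytool 0.0721 z [ 0.014 -0.141 -0.99 ] F [-0.4 -1.1 -0.2] w 0.0515 g 0.0 q [-0.26  0.32  1.22 -0.13  1.55 -0.33]
```

View pics/c7.png

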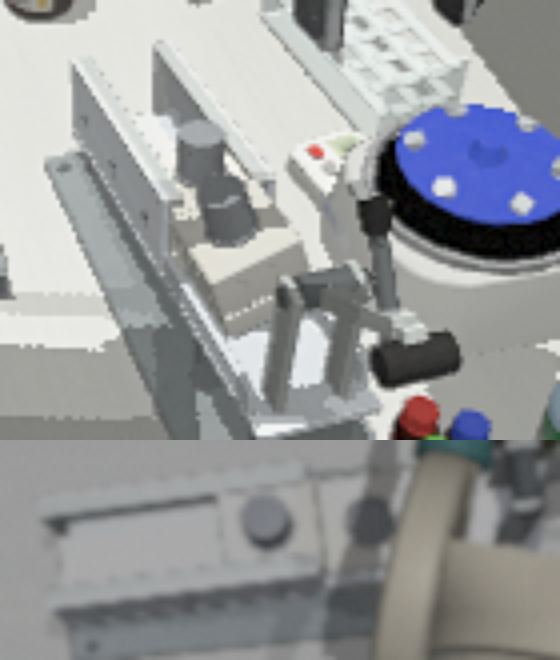

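Run:
```python
from h import *
t=cam("top");s=cam("side")
for a,b in(((336.7,165.5),(360,215)),((362.5,165),(367,231)),((361.5,165),(366,227))):
  P=tri(t,a,s,b);print(P.round(4),loc(P).round(4),(proj(t,P)[0]-a).round(1),(proj(s,P)[0]-b).round(1))
def L(u,v): return (310+u/4,180+v/4)
# bottle2 top-face corners in side view (z guess) 
for n,(u,v) in dict(nearUp=(212,290),farUp=(303,240),nearLow=(170,235),cornerBottomUp=(228,335)).items():
  for h in(.03,.05,.07):
    # ray intersect plane of height h above floor
    r=s["R"].T@np.linalg.solve(np.array(s["K"]),[*L(u,v),1.]);o=loc(s["c"]);q=loc(s["c"]+r);k=(h-o[2])/(q[2]-o[2]);print(n,h,(o+k*(q-o)).round(3))
```

```text
[0.6146 0.025  0.1217] [ 0.1394 -0.0055  0.073 ] [ 0.1 -0.9] [-0.9  0.2]
[ 0.6113 -0.0344  0.1284] [ 0.1988 -0.0131  0.0713] [ 0.1 -0.5] [-0.6  0.1]
[ 0.6091 -0.0314  0.1378] [ 0.1969 -0.0151  0.0811] [ 0.1 -0.6] [-0.6  0.1]
nearUp 0.03 [ 0.217 -0.027  0.03 ]
nearUp 0.05 [ 0.239 -0.037  0.05 ]
nearUp 0.07 [ 0.26  -0.047  0.07 ]
farUp 0.03 [0.194 0.038 0.03 ]
farUp 0.05 [0.216 0.026 0.05 ]
farUp 0.07 [0.239 0.013 0.07 ]
nearLow 0.03 [ 0.164 -0.031  0.03 ]
nearLow 0.05 [ 0.188 -0.041  0.05 ]
nearLow 0.07 [ 0.212 -0.051  0.07 ]
cornerBottomUp 0.03 [ 0.253 -0.034  0.03 ]
cornerBottomUp 0.05 [ 0.273 -0.043  0.05 ]
cornerBottomUp 0.07 [ 0.294 -0.053  0.07 ]
```

Run:
```python
from h import *
s=cam("side")
f=lambda P:((proj(s,P)[0]-[310,180])*4).round(0)
p7=np.array([.6236,-.1465,.3004]);z7=np.array([.014,-.141,-.99]);y7=np.array([.997,.072,0])
for b in(0,-.008,-.019): print("c7",b,f(p7+b*z7),"fingers",f(p7+b*z7+.03*y7),f(p7+b*z7-.03*y7))
p6=np.array([.6255,-.0469,.1064])
for b in(0,-.008,-.019): print("c6",b,f(p6+b*z7),f(p6+b*z7+.013*y7),f(p6+b*z7-.013*y7))
for q in((.195,0),(.21,0),(.223,0)): print("cap base/top",q,f(cp(q[0],.046,q[1])),f(cp(q[0],.076,q[1])))
im=cv2.imread("pics/side7.png");
```

```text
c7 0 [381.  87.] fingers [446.  74.] [315. 100.]
c7 -0.008 [383.  70.] fingers [448.  57.] [316.  84.]
c7 -0.019 [385.  47.] fingers [451.  34.] [318.  60.]
c6 0 [254. 245.] [276. 240.] [232. 250.]
c6 -0.008 [255. 234.] [277. 229.] [233. 238.]
c6 -0.019 [256. 217.] [278. 212.] [233. 222.]
cap base/top (0.195, 0) [243. 233.] [245. 189.]
cap base/top (0.21, 0) [254. 249.] [257. 204.]
cap base/top (0.223, 0) [264. 263.] [267. 218.]
```

Run:
```python
import cv2
g=cv2.cvtColor(cv2.imread("pics/side7.png"),cv2.COLOR_BGR2GRAY)
def asc(r0,r1,c0,c1):
    for r in range(r0,r1): print(r,"".join("#@%*+=-:. "[min(9,int(v)*10//256)] for v in g[r,c0:c1]))
asc(160,212,372,445)
```

```text
160 *@@@@@@@@@@@@@@@@@@@@@@@@@@#%..*@%********@#******@######@@#@@@#@#*******
161 %#@@@@@@@@@@@@@@@@@@@@@@@@##-...*@%******@#@****@%@######@#@@@##*********
162 +@@@@@@@@@@@@@@%%%@@@@@@@@#%.....*@@****%@#%****@#####@##@@##@##*********
163 =%@@@@@@@@@@@@@@@@@@@@@@@@#-..:...*@@@*%##%*****@###@#########@**********
164 -=%#@@@@@@@@@@@@@@@@@@@@@#%.........%#@##@*****@#######@@@@##@***********
165 --=%@@@@@@@@@@@@@@@@@@@@@#+:.:.:::..+@#@%******@#######%%*@##************
166 --:-%@@@@@@@@@@@@@@@@@@@@#..::.::::..+*********@#######%++*@#************
167 :-+*%@@@@@@@@@@@@@@@@@@@@%..:.........+********@########***@#************
168 *%%%%+%@@@@@@@@@@@@@@@@@#:..::::.:.:...+*******@#######@***@#************
169 %%**+--%@@@@@@@@@@@@@@@@% .......:.::..+*******@#######@**%@#************
170 *=+**=--*%@%@@@@@@@@@@@#- ....:.....:..:+******@#######@**@##************
171 *++**==-...=@@@@@@@@@@@@+:.....::.::.:...+*****@#######%**@##************
172 +***+--=-:.-%@@@@@@@@%*+@+-.....:..:..:...+****@#######%**@#*************
173 ****++===-:-%@@@@@@@%**+@-.:.....::...:...+***@########%**@#*************
174 ****
[... 2255 characters left out ...]
03 ...................+:::::::-:...-----=:..:-++=--:::-=:..........-********
204 ...................:+:::::::-....:----=:..-::::::-++=............+*******
205 ....................-=:::::::-....------:..-::::--==-.............+******
206 .....................+=:::::::-...::....:--=--++=======%%%%........+*****
207 ......................+=::::::::...-:...:----*%%%++=-:-*%%%%%%%%...-*****
208 .......................+-::::::::.:=-:-==--*%%%%%*====*%%%%%%%%%%%%:+****
209 ........................+-:::::::=--==--=+%%%%*%*%%*%%%%%%%%%%%%%%%+:-=**
210 .........................+:::::::----===+%%%%%*%%%%%%%%%%%%%%%%%%%%=:::-+
211 .........................-+:::::---==++%%%%%%****%%%%%%%%%%%%%%%%%%*-==++
```

Run:
```python
import cv2
def asc(n,r0,r1,c0,c1,lo,hi):
    g=cv2.cvtColor(cv2.imread(f"pics/{n}.png"),cv2.COLOR_BGR2GRAY).astype(int)
    print("    "+"".join(str((c//10)%10) if c%10==0 else " " for c in range(c0,c1)))
    for r in range(r0,r1): print(r,"".join("#@%*+=-:. "[max(0,min(9,(v-lo)*10//(hi-lo)))] for v in g[r,c0:c1]))
asc("top7",150,190,322,372,20,150)
asc("side7",205,270,345,395,40,235)
```

```text
3         4         5         6         7 
150 ...............::::.....::............:-+++++++=-:
151 ...:.....::.......... ..::::::::::.::--=+**+++++=-
152 ..::.........  .....  ..---:-----------=+***++++=-
153 ......  ..... . ..    ..-=======-====---+***++++-.
154   ...    ..      ......:----==--:::::..:+++++++=:.
155             .......::::::::::::.....  .:=++++++-..
156      .......::::::..:::...::.         .-+++++++:.:
157 .....:::::..:::::.    .  .-:.         :=++++++=:.-
158 --:..::::::::::::.       .-:.        .-+****++-..-
159 *+-.    ..:------:.      .:-.       .:=*%%%%*+:.:=
160 +=:.    .:-======-:.     .::.      .-+*@@@@@%+:.:=
161 :::     .-========-:.    ..:.     .-+*%@@@@@%+:.-=
162  ..    .:==========-:.    .:.     :=+*%@@@@@@+-:-=
163    .   .-===========-.    .::    .-++*%%@%@@@*=-=-
164   ..   .-========-=+=:.   .::    .-+*%@@@@@@@%++=-
165   ..   .-=======-==**-.   .-:.   .-+*%@@@@@@@@*+=-
166   ..   .-=======-=+%*=.   .:-.   .-+%%@@@@@@@@%+=:
167   ..   .:=+=======*%*-.   .:-.   .-+%@@@@@@@@@%+-:
168   ..    :=++====+*%%+:     ::.    :+*%@@@@@@@%*=-:
169   ..    
[... 4072 characters left out ...]
%**%  =%%@*****+.=+++*+%%@#@%%@@#%*%@@@@
258 ++=+++@@@@*:**+  +%%*+-=.+++++***%@@@@%%%+****:-%@
259 ===++++@@@@%***. -+@@:.=+++******%@@@@%%*=++**% :%
260 ====+++@@@@%=*%%  +%@+++**+****%*%@@@@%@:  -*****@
261 =%%++@@+@@@@%-**= :+%*+******%++*%@@@@%@    :***%@
262 %%%%@@@@@@@@@***%  =*%*****%++++*%@@@%%*     -*%%@
263 %%%@@@@@@@@@@+:***  +%***%*     =%@@@%%*     .+*@@
264 %%%@@@@@@@@@@@****:  +:=*       +%@@@%%=      :%@@
265 %%%@@@@@@@@@@#@=**%  -          *%@@@%@:       +@@
266 %%%@@@@@@@@@@@#@-**=           :%@@@@%@        *@@
267 %%%%@@@@@@@@@@#@-***. :.       :%@@@@%@       :%@@
268 %%%@@@@@@@@@@###*:**@          =%@@@%%*       :%@@
269 %%%%@@@@@@@@@@###*=**-         +%@@@%%=       +@@@
```

```bash
cat > fb.py <<'E'
from h import *
from scipy.optimize import least_squares
t=cam("top");s=cam("side")
def world(L): # chute local (s,y,h) -> world
    return cp(L[0],L[2],L[1])
obs=[(t,(362.5,164),(0,0,.076)),(s,(362,251),(.03,-.028,.046)),(s,(385,238),(.03,.028,.046)),(s,(368,264),(.03,-.028,0)),(s,(368,239),(.0,-.006,.046)),
 (t,(348.5,158),(-.03,.026,.046)),(t,(350.5,175),(-.03,-.026,.046))]
def f(p,pr=True):
    R=Ro.from_rotvec(p[3:]).as_matrix(); r=[]
    for d,u,b in obs: r+=list(proj(d,world(p[:3]+R@np.array(b)))[0]-u)
    return np.array(r+(list(np.array(p[3:])*3) if pr else []))
for p0 in([.2,0,0,0,0,0],[.2,-.01,.01,0,-.3,0],[.2,-.01,.01,0,.3,0]):
    r=least_squares(f,p0,x_scale=[.01,.01,.01,.1,.1,.1],loss="soft_l1");print(r.x.round(3),round(r.cost,1));print(f(r.x,False).round(1))
R=Ro.from_rotvec(r.x[3:]).as_matrix();print("cap mid",(r.x[:3]+R@[0,0,.061]).round(4),"axis",R[:,2].round(3), "bottom low corners",[(r.x[:3]+R@np.array(b)).round(3) for b in((-.03,-.028,.046),(-.03,.028,.046),(.03,-.028,0),(.03,.028,0),(-.03,0,0))])
E
python3 fb.py
```

```text
[ 0.197  0.009  0.011  0.342  0.016 -0.022] 6.9
[-0.3  0.8  0.4 -0.3  0.9  1.   0.2  0.4 -1.8 -1.4 -0.1 -4.   0.3  0.9]
[ 0.197  0.009  0.011  0.342  0.016 -0.022] 6.9
[-0.3  0.8  0.4 -0.3  0.9  1.   0.2  0.4 -1.8 -1.4 -0.1 -4.   0.3  0.9]
[ 0.197  0.009  0.011  0.342  0.016 -0.022] 6.9
[-0.3  0.8  0.4 -0.3  0.9  1.   0.2  0.4 -1.8 -1.4 -0.1 -4.   0.3  0.9]
cap mid [ 0.198  -0.0117  0.0688] axis [ 0.012 -0.336  0.942] bottom low corners [array([ 0.167, -0.032,  0.046]), array([0.169, 0.02 , 0.065]), array([ 0.227, -0.018,  0.001]), array([0.228, 0.035, 0.02 ]), array([0.167, 0.009, 0.012])]
```

The fit shows bottle 2 at s=0.197, rolled 0.34 rad toward the robot with its far bottom edge up on the far wall. I'll grasp it with the tool rolled to match.

Run:
```python
from h import *
where();p=get_state()["position"]
a=cp(.199,.152,-.0414);b=cp(.1976,.058,-.0078);print((a-p).round(4),(b-a).round(4),b.round(4))
```

```text
t 17.2 pos [ 0.6226 -0.1437  0.2969] ytool 0.072 z [ 0.009 -0.138 -0.99 ] F [ 0.   0.9 -0.3] w 0.0512 g 0.0 q [-0.26  0.32  1.23 -0.13  1.55 -0.33]
[-0.0404  0.1183 -0.0886] [ 0.0344 -0.0093 -0.0933] [ 0.6166 -0.0347  0.1151]
```

{"api": "send_rows", "payload": {"increments": [{"gripper":-0.3,"linear":[-0.01,0.03,0.0],"delta_rot":[0.006,-0.085,0.012]},{"gripper":-0.3,"linear":[-0.02,0.06,-0.02],"delta_rot":[0.012,-0.17,0.024]},{"gripper":-0.3,"linear":[-0.03,0.09,-0.045],"delta_rot":[0.018,-0.255,0.036]},{"gripper":-0.3,"linear":[-0.04,0.118,-0.075],"delta_rot":[0.024,-0.338,0.048]},{"gripper":-0.3,"linear":[-0.04,0.118,-0.088],"delta_rot":[0.024,-0.338,0.048]},{"gripper":-0.3,"linear":[-0.04,0.118,-0.088],"delta_rot":[0.024,-0.338,0.048]},{"gripper":-0.3,"linear":[-0.04,0.118,-0.088],"delta_rot":[0.024,-0.338,0.048]}]}}

```text
clock: 17.9
position: [0.5847, -0.0264, 0.2114]
ee_rot: [0.168, 0.66, 0.728, 0.078]
contact_force: [0.2, -0.0, 0.7]
width: 0.0557
gripper_force: 0.0
```

Run:
```python
from h import *
where();p=get_state()["position"];print((cp(.1976,.058,-.0078)-p).round(4))
```

```text
t 17.9 pos [ 0.5847 -0.0264  0.2114] ytool 0.1228 z [ 0.347 -0.108 -0.932] F [ 0.2 -0.   0.7] w 0.0557 g 0.0 q [-0.12  0.1   1.79 -0.08  0.89 -0.18]
[ 0.0319 -0.0083 -0.0963]
```

{"api": "send_rows", "payload": {"increments": [{"gripper":-0.3,"linear":[0.008,-0.002,-0.025],"delta_rot":[0,0,0]},{"gripper":-0.3,"linear":[0.0165,-0.0045,-0.05],"delta_rot":[0,0,0]},{"gripper":-0.3,"linear":[0.025,-0.0065,-0.075],"delta_rot":[0,0,0]},{"gripper":-0.3,"linear":[0.029,-0.0075,-0.086],"delta_rot":[0,0,0]},{"gripper":-0.3,"linear":[0.032,-0.0085,-0.095],"delta_rot":[0,0,0]},{"gripper":-0.3,"linear":[0.032,-0.0085,-0.095],"delta_rot":[0,0,0]}]}}

```text
clock: 18.5
position: [0.616, -0.0358, 0.1147]
ee_rot: [0.166, 0.661, 0.727, 0.077]
contact_force: [0.6, 0.1, -0.5]
width: 0.0554
gripper_force: 0.0
```

Run:
```python
from h import *
where();p=get_state()["position"];print(loc(p).round(4))
s=cam("side"); crop(s["pixels"],320,165,430,285,5,"c8",0.7)
```

```text
t 18.5 pos [ 0.616  -0.0358  0.1147] ytool 0.1207 z [ 0.344 -0.108 -0.933] F [ 0.6  0.1 -0.5] w 0.0554 g 0.0 q [-0.13  0.24  1.88 -0.1   0.66 -0.16]
[ 0.1985 -0.0085  0.0575]
```

View pics/c8.png

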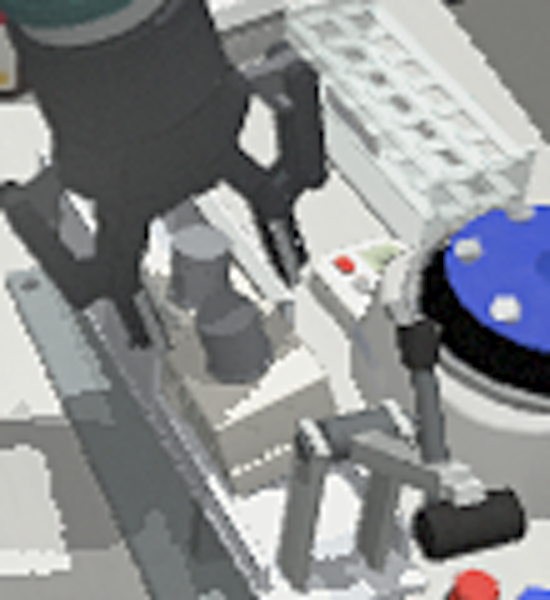

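Only the far finger tip at (290,275) and the near tip at (140,340) are visible. Their midpoint (215,307) sits down-slope of the cap of bottle 2 at (235,335), so the fingers are farther down-slope than I assumed. I'll compare this with the projected TCP.

Run:
```python
from h import *
st=get_state();s=cam("side","side8");t=cam("top","top8");p=st["position"];q=st["ee_rot"];M=Ro.from_quat([q[1],q[2],q[3],q[0]]).as_matrix()
for b in(0,-.006,-.012,-.018):
  c=p+M@[0,0,b]; print(b,[proj(s,c+k*M[:,1]+j*M[:,0])[0].round(0).tolist() for k in(-.03,0,.03) for j in(0,)])
print("tool x world",M[:,0].round(2))
best=None
from scipy.optimize import least_squares
# solve for tool-frame offset (ox,oz) s.t. tips match
f=lambda o:np.concatenate([proj(s,p+M@[o[0],-o[2],o[1]])[0]-[348,233],proj(s,p+M@[o[0],o[2],o[1]])[0]-[378,220]])
r=least_squares(f,[0,-.01,.03]);print(r.x.round(4),r.fun.round(1))
f=lambda o:np.concatenate([proj(s,p+M@[0,-o[2]+o[0],o[1]])[0]-[348,233],proj(s,p+M@[0,o[2]+o[0],o[1]])[0]-[378,220]])
r=least_squares(f,[0,-.01,.03]);print(r.x.round(4),r.fun.round(1))
import cv2
g=cv2.cvtColor(cv2.imread("pics/side8.png"),cv2.COLOR_BGR2GRAY).astype(int)
for r in range(212,244): print(r,"".join("#@%*+=-:. "[max(0,min(9,(v-30)*10//190))] for v in g[r,340:390]))
```

```text
0 [[356.0, 242.0], [368.0, 235.0], [380.0, 229.0]]
-0.006 [[355.0, 240.0], [367.0, 234.0], [380.0, 227.0]]
-0.012 [[354.0, 238.0], [367.0, 232.0], [379.0, 225.0]]
-0.018 [[353.0, 236.0], [366.0, 230.0], [378.0, 223.0]]
tool x world [-0.07  0.99 -0.14]
[ 0.0188 -0.0131  0.0361] [ 0.5  1.  -0.5 -1. ]
[-0.003 -0.03   0.035] [ 0.5  1.  -0.5 -1. ]
212 #########%    :==========-..    %##**@##+         
213 #########@    -===========-..   =##@**###         
214 #########%    *==========+:. . .=##@**@##+      . 
215 ########%     +#+======-+@+  ..  @##**@##+        
216 ########=     *@@%*===+%@@@:  .  =##@**##+     :=-
217 ########=     %@%%%%%%%%@@*%   .  %##**@#-    :***
218 ########-:    *@%@%%%%%%@@:+%.  . =##**++ .    +**
219 ########*+ -  *@%%%%%%%@@#  +=. .. *#@**  =:    +%
220 ########*+====%@%%%%%%%@@#   *:  . .@#**-:+%:     
221 ########@+==-=@@%%%%%%%@@@=   *.  . -@#=:-+++     
222 #########@++=*@@%%%%%%%@@@*   =%.... .+  -*++%    
223 #######@*#++-**@@%%%%%%@@@@*.  +=.... .   +*++-   
224 %@#####**@@+=%%@@%%%%@@@@@@@@*  *:        .+*++-  
225 +*@####%**%+++*@%*%%@@@@@@@@@@*:  :=
[... 301 characters left out ...]
###%*@@+++++%@%%%%%%%@@%@@+++++-         .+
232 =*%%%%@###%**@+++*+*@#@@@@@@@@%@@%+++==-         +
233 %*%%%@@###@**@+*++++@#@@@@@@@@%%@@*+++==:         
234 %*%%%%#%#@%**@%+++++%@@@@@@@@@@%@@%+==== :        
235 @%*%%%%*%%***%+++++++@@@@@@@@@@@@@%===    :       
236 @@%%%%%%%%*+%*+++++++%@@@@@@@@@@@@+==             
237 %@%*%%%%%%%+*%*++++++%#@@@@@@@@@@++               
238 %@@%*%%%%%*+*%*++++++@#@@@@@@@@@@%          :     
239 %@@%*%%%%%*+*%%*+++++%@@@@@@@@%%@-                
240 +%@@%*%%%%*+%*%%*=++++%@@@@%%%%%=           :-    
241 +=%@@%*%%%*+****+===+++*%@@%@%*=          .=+=    
242 +=%@@%*%%%*+****%+======-----=-=        :=++++    
243 @@@@@@**%%**%*+*%*============        :=++++++:
```

The pads sit about 15 mm behind the TCP when half open, and a few mm down-slope of the cap. I'll go a little deeper and up-slope, then close.

{"api": "send_rows", "payload": {"increments": [{"gripper":-0.3,"linear":[0.0015,-0.0025,-0.0035],"delta_rot":[0,0,0]},{"gripper":-0.3,"linear":[0.003,-0.005,-0.007],"delta_rot":[0,0,0]},{"gripper":-0.3,"linear":[0.003,-0.005,-0.007],"delta_rot":[0,0,0]}]}}

```text
clock: 18.95
position: [0.6179, -0.0408, 0.1075]
ee_rot: [0.166, 0.661, 0.727, 0.077]
contact_force: [-0.7, -0.1, -0.6]
width: 0.0555
gripper_force: 0.0
```

{"api": "send_rows", "payload": {"increments": [{"gripper":1,"linear":[0,0,0],"delta_rot":[0,0,0]},{"gripper":1,"linear":[0,0,0],"delta_rot":[0,0,0]},{"gripper":1,"linear":[0,0,0],"delta_rot":[0,0,0]},{"gripper":1,"linear":[0,0,0],"delta_rot":[0,0,0]},{"gripper":1,"linear":[0,0,0],"delta_rot":[0,0,0]}], "newtons": 40}}

```text
clock: 19.45
position: [0.6182, -0.0404, 0.1081]
ee_rot: [0.167, 0.661, 0.727, 0.077]
contact_force: [-0.1, -0.5, 2.0]
width: 0.0253
gripper_force: 39.2
```

Run:
```python
from h import *
where();p=get_state()["position"];print(loc(p).round(4)); cam("side","side9")
import cv2
g=cv2.cvtColor(cv2.imread("pics/side9.png"),cv2.COLOR_BGR2GRAY).astype(int)
for r in range(205,262): print(r,"".join("#@%*+=-:. "[max(0,min(9,(v-30)*10//190))] for v in g[r,345:390]))
```

```text
t 19.45 pos [ 0.6182 -0.0404  0.1081] ytool 0.1211 z [ 0.345 -0.108 -0.932] F [-0.1 -0.5  2. ] w 0.0253 g 39.2 q [-0.14  0.25  1.89 -0.1   0.64 -0.17]
[ 0.2024 -0.0066  0.0503]
205 ########################++###########        
206 ####################################@        
207 #################%##################@        
208 ##############@#. =#################:        
209 ############@**%% :@################-        
210 ###########%+=-=++:=###############+         
211 @#########*========-@##########%%++          
212 *########%==========*#########%              
213 *#########=========-+########%               
214 :@########=-=======-@########:             . 
215  %#########+======-=@########:               
216  =#########@%*+===%@@########+            .=:
217 ++#########%%%%%%%%@@@##@#####           :***
218 @##########%@%%%%%%@@*##@**###+      .    +**
219 ###########%%%%%@%@@@ *##%*@##+      =:    +%
220 ###########%@%%%%%@@# -##@**###:    .+%:     
221 ###########%@%%%%%%@@= *#@**@#++    -+++     
222 ############@%%%%%@@@* -##**%##=    -*++*    
223 ############@%%%%%@
[... 1226 characters left out ...]

248 @@@@*+%%*++*%%%*=====--:=+++++++++++=+++**%%%
249 @@@@%*%%%+++*%%*+=---=++++++++++++*. :@@%****
250 @@@@@%*%%%+++*%*%=-=++=+++++++++++*=  +#%****
251 @@@@@@%*%%*+++%%%*++++++++++++++++%@:  %@**%%
252 @@%%@@%%%%%+++*%*%*+++++++++++++++#@@: +#%%%%
253 @@@@@@@*+%%*+++*%**++++++++++++==.@@%:  *@%%%
254 @@@@@@@%*%%%=++*%%*+++++++++++:..+##%@: =@@@@
255 @@@@@@@@%*%%%+++*%%*+++++++=.- -=+@#@@-.:%###
256 @@%@@@@@@%*%%++++%%*++++++== -++=*@##%%%%####
257 @@@@@@@@@%%%%%-+***%*+++=- -+++++*%@#%%%@@@%*
258 @@@@%@@@@@**%%*-++*%*++- =+++++++*@@@%*%%++*+
259 @@@@@@@@@@%%%%%=-=+%%=-==++++++++*@@@%*%*- =*
260 @@@@@@@@@@@%*%%%--+*%+++++++++++*%@@@%*%.  :*
261 @@@@@@@@@@@@%*%%*-=+**+++++++++++%%@@*%%    :
```

{"api": "send_rows", "payload": {"increments": [{"gripper":1,"linear":[0.0,0.0,0.0],"delta_rot":[0,0,0]},{"gripper":1,"linear":[0.0005,-0.006,0.002],"delta_rot":[0,0,0]},{"gripper":1,"linear":[0.001,-0.012,0.006],"delta_rot":[0,0,0]},{"gripper":1,"linear":[0.001,-0.014,0.025],"delta_rot":[0,0,0]},{"gripper":1,"linear":[0.001,-0.014,0.05],"delta_rot":[0,0,0]},{"gripper":1,"linear":[0.001,-0.014,0.08],"delta_rot":[0,0,0]},{"gripper":1,"linear":[0.001,-0.014,0.11],"delta_rot":[0,0,0]},{"gripper":1,"linear":[0.001,-0.014,0.12],"delta_rot":[0,0,0]}], "newtons": 60}}

```text
clock: 20.3
position: [0.6207, -0.0554, 0.2314]
ee_rot: [0.169, 0.661, 0.727, 0.079]
contact_force: [0.7, 0.1, -1.8]
width: 0.0243
gripper_force: 59.2
```

Run:
```python
from h import *
where()
T=[.4632,.1612,-.0365]
from fit import w
for y in(-.075,0,.075): print(y,w(T,[0,y,0]).round(4))
```

```text
t 20.3 pos [ 0.6207 -0.0554  0.2314] ytool 0.1212 z [ 0.349 -0.109 -0.931] F [ 0.7  0.1 -1.8] w 0.0243 g 59.2 q [-0.17  0.14  1.69 -0.06  0.94 -0.24]
-0.075 [0.4605 0.0862 0.    ]
0 [0.4632 0.1612 0.    ]
0.075 [0.4659 0.2362 0.    ]
```

```bash
cat >> h.py <<'E'
def go(target,a=None,tilt=None):
    """print the shift and turn to target TCP with tool down, tool y at angle a; tilt = extra rotvec"""
    st=get_state();q=st["ee_rot"];M=Ro.from_quat([q[1],q[2],q[3],q[0]])
    Y=np.array([np.cos(a),np.sin(a),0]);Z=np.array([0,0,-1.]);G=Ro.from_matrix(np.column_stack([np.cross(Y,Z),Y,Z]))
    if tilt is not None: G=Ro.from_rotvec(tilt)*G
    print("shift",(np.array(target)-st["position"]).round(4),"turn",(G*M.inv()).as_rotvec().round(4))
E
python3 - <<'E'
from h import *
go([.4605,.0862,.13],-.0365)
a=np.array([.012,-.336,.942]);v=cp(.2+a[0],a[2],a[1])-cp(.2,0,0);print("bottle axis",v.round(3))
E
```

```text
shift [-0.1591  0.1412 -0.0992] turn [ 0.134   0.3469 -0.1299]
bottle axis [-0.344  0.095  0.934]
```

{"api": "send_rows", "payload": {"increments": [{"gripper":1,"linear":[-0.025,0.022,0.0],"delta_rot":[0.022,0.058,-0.022]},{"gripper":1,"linear":[-0.053,0.047,0.0],"delta_rot":[0.045,0.116,-0.043]},{"gripper":1,"linear":[-0.08,0.071,0.0],"delta_rot":[0.067,0.173,-0.065]},{"gripper":1,"linear":[-0.106,0.094,0.0],"delta_rot":[0.09,0.231,-0.087]},{"gripper":1,"linear":[-0.133,0.118,-0.02],"delta_rot":[0.112,0.289,-0.108]},{"gripper":1,"linear":[-0.159,0.141,-0.05],"delta_rot":[0.134,0.347,-0.13]},{"gripper":1,"linear":[-0.159,0.141,-0.09],"delta_rot":[0.134,0.347,-0.13]},{"gripper":1,"linear":[-0.159,0.141,-0.099],"delta_rot":[0.134,0.347,-0.13]}]}}

```text
clock: 21.2
position: [0.4548, 0.0866, 0.1234]
ee_rot: [-0.005, 0.719, 0.695, -0.005]
contact_force: [-1.2, 0.4, -1.5]
width: 0.0247
gripper_force: 59.3
```

Run:
```python
from h import *
where(); go([.4605,.0862,.05],-.0365)
cam("side","side10");import cv2
from h import *
s=cam("side")
print(proj(s,[[.4605,.0862,.13-.042],[.4605,.0862,.13-.042+.046],[.4605-.028,.0862-.03,.13-.042],[.4605+.028,.0862-.03,.13-.042],[.4605-.028,.0862-.03,.13+.004],[.4605+.028,.0862-.03,.13+.004]]).round(0).tolist())
g=cv2.cvtColor(cv2.imread("pics/side10.png"),cv2.COLOR_BGR2GRAY).astype(int)
for r in range(185,245): print(r,"".join("#@%*+=-:. "[max(0,min(9,(v-30)*10//190))] for v in g[r,255:335]))
```

```text
t 21.2 pos [0.4548 0.0866 0.1234] ytool -0.0351 z [-0.015  0.    -1.   ] F [-1.2  0.4 -1.5] w 0.0247 g 59.3 q [0.04 0.18 1.86 0.   1.12 0.07]
shift [ 0.0057 -0.0004 -0.0734] turn [-0.0004 -0.0146 -0.0014]
[[289.0, 218.0], [288.0, 204.0], [279.0, 228.0], [303.0, 225.0], [278.0, 214.0], [302.0, 210.0]]
185          %##############-          %#######+: :::            =******===+++      
186          =##############*          %######@                                     
187           =@###%@#######+          %######+                                     
188            :*+:  =######@-.-:::::--@#*%@##:                                     
189                 . *###@%#+*%%@@@@@@##%*@##-                                     
190           .=::-=+*@###**@@@@@@@@@@@##%*@##--                                    
191           :-@@@@@@####%*@@@@%@@@@@@##%*@##-=                                    
192           -=%@@@@@####%*@@*=%%%%%%@##%*@##+-                                    
193           --%@@@@@####%%@@%%%%%%%%%##%*@##%-                                    
194           :-%@@@@%@###%%@@%%%
[... 3601 characters left out ...]
=============%%%%%%%
237                 *%%%%%%%%%%%%%%%%%%%%%%%%%%%%%%%%%%@@*%***======+========%%%*%%%
238                 +%%%%%%%%%%%%%%%%%%%%%%%%%%%%%%%%%%%@*%***======+=========%%%%%%
239        .::.+****%%%%%%%%%%%%%%%%%%%%%%%%%%%%%%%%%%%%@*****================%%%*%%
240        .+*******%*%%%%%%%%%%%%%%%%%%%%%%%%%%%%%%%%%*%@*==========++=======+%%%%%
241    =++=*********%%%%%%%%%%%%%%%%%%%%%%%%%%%%%%%%%%%*@@%+=========++========%%*%%
242   =====**********%%%%%%%%%%%%%%%%%%%%%%%%%%%%%%%%%%%@#%%=========+=========%@%%%
243   =====+*********%%%%%%%%%%%%%%%%%%%%%%%%%%%%%%%%%%%%@**====================%%%%
244   =====**********%%*%%%%%%%%%%%%%%%%%%%%%%%%%%%%%%%%%@%*====================%@%%
```

{"api": "send_rows", "payload": {"increments": [{"gripper":1,"linear":[0.003,0,-0.02],"delta_rot":[0,-0.014,0]},{"gripper":1,"linear":[0.005,0,-0.04],"delta_rot":[0,-0.014,0]},{"gripper":1,"linear":[0.005,0,-0.058],"delta_rot":[0,-0.014,0]},{"gripper":1,"linear":[0.005,0,-0.066],"delta_rot":[0,-0.014,0]},{"gripper":1,"linear":[0.005,0,-0.07],"delta_rot":[0,-0.014,0]},{"gripper":1,"linear":[0.005,0,-0.07],"delta_rot":[0,-0.014,0]}]}}

```text
clock: 21.9
position: [0.4657, 0.0864, 0.0593]
ee_rot: [0.004, 0.72, 0.694, 0.005]
contact_force: [0.9, 0.6, -1.6]
width: 0.0247
gripper_force: 59.5
```

{"api": "send_rows", "payload": {"increments": [{"gripper":1,"linear":[0,0,-0.002],"delta_rot":[0,0,0]},{"gripper":1,"linear":[0,0,-0.004],"delta_rot":[0,0,0]},{"gripper":1,"linear":[0,0,-0.004],"delta_rot":[0,0,0]}]}}

```text
clock: 22.2
position: [0.4652, 0.0866, 0.055]
ee_rot: [0.004, 0.72, 0.694, 0.005]
contact_force: [-0.9, -0.0, -1.1]
width: 0.0249
gripper_force: 59.5
```

{"api": "send_rows", "payload": {"increments": [{"gripper":1,"linear":[0,0,-0.002],"delta_rot":[0,0,0]},{"gripper":1,"linear":[0,0,-0.003],"delta_rot":[0,0,0]},{"gripper":1,"linear":[0,0,-0.003],"delta_rot":[0,0,0]}]}}

```text
clock: 22.5
position: [0.4648, 0.0866, 0.0516]
ee_rot: [0.003, 0.72, 0.694, 0.004]
contact_force: [-0.4, 0.7, -0.9]
width: 0.0249
gripper_force: 59.5
```

{"api": "send_rows", "payload": {"increments": [{"gripper":1,"linear":[-0.003,0,-0.002],"delta_rot":[0,0,0]},{"gripper":1,"linear":[-0.003,0,-0.004],"delta_rot":[0,0,0]},{"gripper":1,"linear":[-0.003,0,-0.004],"delta_rot":[0,0,0]}]}}

```text
clock: 22.8
position: [0.4616, 0.0866, 0.0476]
ee_rot: [0.003, 0.72, 0.694, 0.004]
contact_force: [-0.2, -0.5, -0.1]
width: 0.0246
gripper_force: 59.5
```

{"api": "send_rows", "payload": {"increments": [{"gripper":1,"linear":[0,0,-0.002],"delta_rot":[0,0,0]},{"gripper":1,"linear":[0,0,-0.003],"delta_rot":[0,0,0]},{"gripper":1,"linear":[0,0,-0.003],"delta_rot":[0,0,0]}]}}

```text
clock: 23.1
position: [0.4617, 0.0866, 0.0473]
ee_rot: [0.004, 0.72, 0.694, 0.005]
contact_force: [-8.2, 0.9, 22.0]
width: 0.0249
gripper_force: 62.1
```

```bash
python3 -c "from h import *;where()"
```

```text
t 23.1 pos [0.4617 0.0866 0.0473] ytool -0.0359 z [ 0.012  0.001 -1.   ] F [-8.2  0.9 22. ] w 0.0249 g 62.1 q [0.04 0.27 1.97 0.   0.89 0.07]
```

{"api": "send_rows", "payload": {"increments": [{"gripper":1,"linear":[0,0,0.003],"delta_rot":[0,0,0]},{"gripper":-0.3,"linear":[0,0,0.003],"delta_rot":[0,0,0]},{"gripper":-0.3,"linear":[0,0,0.003],"delta_rot":[0,0,0]},{"gripper":-0.3,"linear":[0,0,0.003],"delta_rot":[0,0,0]},{"gripper":-0.3,"linear":[0,0,0.04],"delta_rot":[0,0,0]},{"gripper":-0.3,"linear":[0,0,0.08],"delta_rot":[0,0,0]},{"gripper":-0.3,"linear":[0,0,0.12],"delta_rot":[0,0,0]},{"gripper":-0.3,"linear":[0,0,0.15],"delta_rot":[0,0,0]}]}}

```text
clock: 23.9
position: [0.4627, 0.0866, 0.1969]
ee_rot: [0.004, 0.72, 0.694, 0.005]
contact_force: [1.9, 0.6, 0.9]
width: 0.0558
gripper_force: 0.0
```

Run:
```python
from h import *
where();go(cp(.07,.14),.072,[-.14,-.01,0]);go(cp(.08,.018),.072,[-.14,-.01,0])
s=cam("side","side11");t=cam("top","top11")
print(proj(s,[[.4616,.0866,.08]]),proj(t,[[.4616,.0866,.08]]),proj(t,cp(.139,.076)),proj(s,cp(.139,.076)))
def asc(n,r0,r1,c0,c1,lo,hi):
    g=cv2.cvtColor(cv2.imread(f"pics/{n}.png"),cv2.COLOR_BGR2GRAY).astype(int)
    print("    "+"".join(str((c//10)%10) if c%10==0 else " " for c in range(c0,c1)))
    for r in range(r0,r1): print(r,"".join("#@%*+=-:. "[max(0,min(9,(v-lo)*10//(hi-lo)))] for v in g[r,c0:c1]))
asc("side11",195,250,262,310,30,220)
asc("side11",202,240,340,375,30,220)
```

```text
t 23.9 pos [0.4627 0.0866 0.1969] ytool -0.0361 z [ 0.014  0.001 -1.   ] F [1.9 0.6 0.9] w 0.0558 g 0.0 q [0.04 0.12 1.74 0.   1.27 0.07]
shift [ 0.1508  0.0166 -0.0185] turn [-0.1422  0.0111  0.107 ]
shift [ 0.1527 -0.0102 -0.1378] turn [-0.1422  0.0111  0.107 ]
[[289.27437601 220.47178473]] [[312.43228672 232.52739721]] [[336.26471017 162.44511366]] [[360.90789627 213.62723886]]
            7         8         9         0         
195    :-%@%+=-=------=================%=%          
196     :*%============================*-+          
197     =*%============================*%-          
198     ++%============================+@-+.        
199     +-*============================-@=:         
200     --*=============================%-+         
201     =-%=============================**=         
202     =-%=============================*%=         
203     :-%=============================-@-*        
204      :*%=============================%-*        
205      =+%=============================*++        
206      +=*=============================*%-=.      
207      =-*===============
[... 3111 characters left out ...]
@%%%%%%%@@#*   +%...
223 %%%%%@=-++++ -*@%%%%%%%@@@*    *=..
224 %%%%%%%==++++%@@%%%%%%@@@*+     *:.
225 %%%%%%%*-=++++%@+*%%%@@*+%       *-
226 %%%%%%%%==++. -**%**+++%*        =%
227 %%%%%%%%%=  ..:= ..-+*=           =
228 %%%%%%%%%=  ...:                   
229 %%%%%%%%%*   .::                 --
230 %%%%%%%%%%+-+%%%             :=++++
231 %%%%%%%%%*++*++=        :-=++++++++
232 *%%%%%%%%*++*       .-=++++++++++++
233 %*%%%@@%%*++*+  :=+++++++++++++++++
234 %*%%%%#%%*++**+++++++++++++++++++++
235 @%*%%%%%%*++**+++++++++++++++++++++
236 @@%%%%%%%*++**+++++++++++++++++++++
237 @@%*%%%%%*++**+++++++++++++++++++++
238 @@@%*%%%%*++**+++++++++++++++++++++
239 @@@%*%%%%*++%*+++++++++++++++:-.  -
```

Bottle 2 stands upright in the tray (cap centre about (290,221)) and bottle 1's cap is at (360,213), s = 0.139, as expected. Next I push bottle 1.

{"api": "send_rows", "payload": {"increments": [{"gripper":1,"linear":[0.03,0.003,0.01],"delta_rot":[-0.03,0,0.02]},{"gripper":1,"linear":[0.06,0.007,0.01],"delta_rot":[-0.06,0.004,0.04]},{"gripper":1,"linear":[0.09,0.01,0.01],"delta_rot":[-0.09,0.007,0.06]},{"gripper":1,"linear":[0.12,0.013,0.0],"delta_rot":[-0.115,0.01,0.085]},{"gripper":1,"linear":[0.151,0.016,-0.01],"delta_rot":[-0.142,0.011,0.107]},{"gripper":1,"linear":[0.151,0.016,-0.018],"delta_rot":[-0.142,0.011,0.107]},{"gripper":1,"linear":[0.151,0.016,-0.018],"delta_rot":[-0.142,0.011,0.107]}]}}

```text
clock: 24.7
position: [0.6113, 0.1026, 0.1731]
ee_rot: [0.048, 0.679, 0.73, -0.051]
contact_force: [-0.2, 0.3, -1.1]
width: -0.0003
gripper_force: 0.0
```

Run:
```python
from h import *
where();go(cp(.08,.018),.072,[-.14,-.01,0])
```

```text
t 24.7 pos [0.6113 0.1026 0.1731] ytool 0.0718 z [ 0.001 -0.14  -0.99 ] F [-0.2  0.3 -1.1] w -0.0003 g 0.0 q [ 0.14  0.38  1.44 -0.14  1.34  0.1 ]
shift [ 0.0041 -0.0262 -0.1141] turn [ 0.0007 -0.009   0.0002]
```

{"api": "send_rows", "payload": {"increments": [{"gripper":1,"linear":[0.002,-0.006,-0.03],"delta_rot":[0,0,0]},{"gripper":1,"linear":[0.003,-0.013,-0.06],"delta_rot":[0,0,0]},{"gripper":1,"linear":[0.004,-0.02,-0.09],"delta_rot":[0,-0.005,0]},{"gripper":1,"linear":[0.004,-0.026,-0.114],"delta_rot":[0,-0.009,0]},{"gripper":1,"linear":[0.004,-0.026,-0.114],"delta_rot":[0,-0.009,0]}]}}

```text
clock: 25.2
position: [0.6124, 0.0753, 0.0594]
ee_rot: [0.051, 0.68, 0.73, -0.049]
contact_force: [-1.0, 0.9, 1.0]
width: 0.0
gripper_force: 0.0
```

{"api": "send_rows", "payload": {"increments": [{"gripper":1,"linear":[0.001,-0.008,0.001],"delta_rot":[0,0,0]},{"gripper":1,"linear":[0.001,-0.016,0.002],"delta_rot":[0,0,0]},{"gripper":1,"linear":[0.002,-0.024,0.0035],"delta_rot":[0,0,0]},{"gripper":1,"linear":[0.002,-0.032,0.0045],"delta_rot":[0,0,0]},{"gripper":1,"linear":[0.003,-0.04,0.0055],"delta_rot":[0,0,0]},{"gripper":1,"linear":[0.0035,-0.048,0.007],"delta_rot":[0,0,0]},{"gripper":1,"linear":[0.004,-0.056,0.008],"delta_rot":[0,0,0]},{"gripper":1,"linear":[0.0045,-0.064,0.009],"delta_rot":[0,0,0]}]}}

```text
clock: 26.0
position: [0.622, 0.0124, 0.0724]
ee_rot: [0.054, 0.68, 0.73, -0.045]
contact_force: [-0.2, 3.5, 5.6]
width: 0.0
gripper_force: 2.7
```

Run:
```python
from h import *
where();p=get_state()["position"];print(loc(p).round(4),(cp(.183,.018)-p).round(4));cam("side","side12")
```

```text
t 26.0 pos [0.622  0.0124 0.0724] ytool 0.0715 z [ 0.018 -0.139 -0.99 ] F [-0.2  3.5  5.6] w 0.0 g 2.7 q [-0.    0.44  1.61 -0.16  1.08 -0.  ]
[0.1454 0.001  0.0223] [ 0.0008 -0.0378  0.0011]
```

{"api": "send_rows", "payload": {"increments": [{"gripper":1,"linear":[0.0005,-0.008,0.001],"delta_rot":[0,0,0]},{"gripper":1,"linear":[0.001,-0.016,0.002],"delta_rot":[0,0,0]},{"gripper":1,"linear":[0.001,-0.024,0.0035],"delta_rot":[0,0,0]},{"gripper":1,"linear":[0.001,-0.031,0.0045],"delta_rot":[0,0,0]},{"gripper":1,"linear":[0.001,-0.038,0.0045],"delta_rot":[0,0,0]},{"gripper":1,"linear":[0.001,-0.038,0.0045],"delta_rot":[0,0,0]}]}}

```text
clock: 26.65
position: [0.6248, -0.0259, 0.0778]
ee_rot: [0.056, 0.68, 0.73, -0.044]
contact_force: [2.9, 2.9, 6.7]
width: -0.0001
gripper_force: 4.7
```

{"api": "send_rows", "payload": {"increments": [{"gripper":1,"linear":[-0.0005,0.01,-0.001],"delta_rot":[0,0,0]},{"gripper":1,"linear":[-0.001,0.015,0.03],"delta_rot":[0,0,0]},{"gripper":1,"linear":[-0.001,0.02,0.08],"delta_rot":[0,0,0]},{"gripper":-0.3,"linear":[-0.001,0.06,0.12],"delta_rot":[0,0,0]},{"gripper":-0.3,"linear":[-0.001,0.11,0.14],"delta_rot":[0,0,0]},{"gripper":-0.3,"linear":[-0.001,0.15,0.14],"delta_rot":[0,0,0]}]}}

```text
clock: 27.25
position: [0.6226, 0.1238, 0.2195]
ee_rot: [0.056, 0.681, 0.729, -0.045]
contact_force: [0.3, -0.1, -0.4]
width: 0.043
gripper_force: 0.0
```

```bash
cat >> h.py <<'E'
def asc(n,r0,r1,c0,c1,lo,hi):
    g=cv2.cvtColor(cv2.imread(f"pics/{n}.png"),cv2.COLOR_BGR2GRAY).astype(int)
    print("    "+"".join(str((c//10)%10) if c%10==0 else " " for c in range(c0,c1)))
    for r in range(r0,r1): print(r,"".join("#@%*+=-:. "[max(0,min(9,(v-lo)*10//(hi-lo)))] for v in g[r,c0:c1]))
E
python3 - <<'E'
from h import *
where();s=cam("side","side13");t=cam("top","top13")
for a in(.2,.215,.23): print(a,proj(s,cp(a,.076,0)).round(1),proj(t,cp(a,.076,0)).round(1))
asc("side13",210,268,345,395,30,220); asc("top13",145,182,335,385,20,150)
E
```

```text
t 27.25 pos [0.6226 0.1238 0.2195] ytool 0.0692 z [ 0.021 -0.141 -0.99 ] F [ 0.3 -0.1 -0.4] w 0.043 g 0.0 q [ 0.17  0.37  1.34 -0.14  1.43  0.13]
0.2 [[372.3 228.5]] [[362.3 158.5]]
0.215 [[375.2 232.4]] [[368.8 157.6]]
0.23 [[378.3 236.5]] [[375.3 156.7]]
         5         6         7         8         9    
210 ..  ..  +%%%%%%%%@.... =++++++++++++++++++++++++++
211 ..   .  -*%%%%%%%@=.... =+++++++++++++++++++++++++
212 +***==. +*%%%%%%%%@:...  =++++++++++++++++++++++++
213 =======*++*%%%%%%%%@.... .=++++++++++++++++++++=-=
214  -=====+++*%%%%%%%%%@.... -+++++++++++++++++=-===*
215 .:======+++*%*%%%%%%@=.... =+++++++++++++=-===++++
216 ..=======+++**%%%%%%%@-...  =++++++++++==-+%*=-+++
217 .. -=====  + +%%%%%%%%@.... :++++++++++=-*@@@*=-++
218 ...          -%%%%%%%%%%.... :+++++++*=---%@@@=--+
219  ...:      +*+*%%%%%%%%@=.... =++++++*+=---*%*==--
220  ....  -===++++*%%*%%%%%@:.... =+++++%%+=-----+*+=
221   ...:=======++*%**%%%%%%@....  =+++*%%*=+=-=*----
222 =  ...=======+++***%%%%%%%%.... .+++*%%*%== -.=-- 
223 @  ... -======+  :**%%%%%%@=.... =+++*%%%-    .=+%
224 *%  ...:===   
[... 3791 characters left out ...]
        .::.      .::::..               
170                   .::.                       ..   
171                   .::.                      ...   
172                   .::.                 .....:-:   
173 .    ...... ..     ...        .......::----===:   
174 ...............     ... .....::-----==+******=:   
175 ...............     .:::-----=+++++*******+++=:.  
176 ...... .      .    .:=+++++++*****+++++=--::::....
177  . .       .....    :+***+++++==--:::::::...:-----
178    .......::--=:.   .-+==--::::::...::------==+++*
179 ..::-----=++***=:.  .:::::...::-----===++*****+++*
180 --=+*******%%%%+-....::------==++*****+++****+++++
181 ***%%%%%%%%%%%%*=----==+++****+*%%%%%*++++++++++++
```

The cap of bottle 1 shows at side (372,230.5) and top (366,159.5). That puts it at s≈0.207, y≈-0.003, flat and free of the lips. Next I approach, keeping the lateral force in check while closing.

Run:
```python
from h import *
go(cp(.209,.13,.002),.072,[-.14,-.01,0]);p=get_state()["position"]
print((cp(.209,.043,.002)-cp(.209,.13,.002)).round(4))
```

```text
shift [ 0.0053 -0.1647 -0.0287] turn [-0.0023  0.0074 -0.0051]
[ 0.0009 -0.0121 -0.0861]
```

{"api": "send_rows", "payload": {"increments": [{"gripper":-0.2,"linear":[0.001,-0.04,0.01],"delta_rot":[0,0,0]},{"gripper":-0.2,"linear":[0.003,-0.08,0.01],"delta_rot":[0,0.005,0]},{"gripper":-0.2,"linear":[0.004,-0.12,0.01],"delta_rot":[-0.002,0.007,-0.005]},{"gripper":-0.2,"linear":[0.005,-0.16,0.0],"delta_rot":[-0.002,0.007,-0.005]},{"gripper":-0.2,"linear":[0.005,-0.165,-0.02],"delta_rot":[-0.002,0.007,-0.005]},{"gripper":-0.2,"linear":[0.005,-0.165,-0.029],"delta_rot":[-0.002,0.007,-0.005]},{"gripper":-0.2,"linear":[0.005,-0.165,-0.029],"delta_rot":[-0.002,0.007,-0.005]}]}}

```text
clock: 28.05
position: [0.6245, -0.041, 0.1847]
ee_rot: [0.05, 0.682, 0.728, -0.051]
contact_force: [0.1, -0.3, 0.5]
width: 0.0513
gripper_force: 0.0
```

Run:
```python
from h import *
where();p=get_state()["position"];print(loc(p).round(4));go(cp(.209,.043,.002),.072,[-.14,-.01,0])
```

```text
t 28.05 pos [ 0.6245 -0.041   0.1847] ytool 0.0659 z [ 0.003 -0.141 -0.99 ] F [ 0.1 -0.3  0.5] w 0.0513 g 0.0 q [-0.09  0.36  1.44 -0.15  1.32 -0.12]
[ 0.2141 -0.0005  0.126 ]
shift [ 0.0029 -0.0063 -0.0828] turn [ 0.0019 -0.006   0.0061]
```

{"api": "send_rows", "payload": {"increments": [{"gripper":-0.2,"linear":[0.001,-0.002,-0.025],"delta_rot":[0,0,0]},{"gripper":-0.2,"linear":[0.002,-0.004,-0.05],"delta_rot":[0,0,0.006]},{"gripper":-0.2,"linear":[0.003,-0.006,-0.07],"delta_rot":[0,0,0.006]},{"gripper":-0.2,"linear":[0.003,-0.008,-0.083],"delta_rot":[0,0,0.006]},{"gripper":-0.2,"linear":[0.003,-0.008,-0.083],"delta_rot":[0,0,0.006]}]}}

```text
clock: 28.55
position: [0.6283, -0.0478, 0.1026]
ee_rot: [0.051, 0.679, 0.731, -0.05]
contact_force: [-0.6, -0.1, -0.3]
width: 0.0513
gripper_force: 0.0
```

{"api": "send_rows", "payload": {"increments": [{"gripper":0.1,"linear":[0,0,0],"delta_rot":[0,0,0]},{"gripper":0.15,"linear":[0,0,0],"delta_rot":[0,0,0]},{"gripper":0.2,"linear":[0,0,0],"delta_rot":[0,0,0]},{"gripper":0.2,"linear":[0,0,0],"delta_rot":[0,0,0]}], "newtons": 20}}

```text
clock: 28.95
position: [0.6296, -0.0484, 0.1051]
ee_rot: [0.052, 0.679, 0.731, -0.048]
contact_force: [-1.3, 0.4, 0.8]
width: 0.0342
gripper_force: 0.5
```

Run:
```python
from h import *
where();p=get_state()["position"];print(loc(p).round(4));cam("side","side14");asc("side14",205,262,350,395,30,220)
```

```text
t 28.95 pos [ 0.6296 -0.0484  0.1051] ytool 0.0729 z [ 0.011 -0.142 -0.99 ] F [-1.3  0.4  0.8] w 0.0342 g 0.5 q [-0.1   0.42  1.55 -0.15  1.15 -0.11]
[0.2106 0.0042 0.0462]
    5         6         7         8         9    
205 #######@@:::+################################
206 #######@%@::+################+::*############
207 ########%%=.-@#############+    =############
208 %#######@%%--@###########@      =############
209 =########%%%-@###########@      :@###########
210  %#######@%*#############:       %###########
211  =#######@**#############        %###########
212   %#######%%############@        =###########
213   =#####################:        :@##########
214    %##################@         %############
215    -##################@         %##########+.
216     +#################*         %##########-.
217      *################.         %#########= .
218      =###############@:..      :@####@%##%   
219       =##############*:: -     :@####@*%#@   
220        %#############=::: :    :@####%*@#*:  
221 .      =@############::::.     -#####%*@#*:: 
222 :-      :*+:@#########:
[... 1272 characters left out ...]

248 +%*=  *%**%%%*+               ..  .=+%%%%****
249 *%%%  +%***%%**              :. :@@%%********
250 %*%*%++%%%*%%=+*          .-=*=  +#%*********
251 @%=+**+*%%*%+++*:     :=++++=%@:  %@**%%%%++=
252 @%%**%+-*%*%+++**::=+++++++=+#@@: +#%%%%+-:-=
253 @@*:+%*-+%%%+++++=+++++++++=+#@%:  *@%%@%*===
254 @@@=+%%=-+%%+++++=++++++++++*##%@: =@@@@%%%%+
255 @@@%*%%%--*%+++++=+++++++++++@#@@-.:%###@%%%%
256 @@@@%*%%+-+%*++*+=++++++++++*@##%%%%####%%%%%
257 @@@@%%%%%  =*++*+=++++++++++*%@#%%%@%*-=%%%%%
258 @@@@@**%%=  =*+*+=++++++++++*@@@%*%+ :=*+::*%
259 @@@@@%%%%*  :++*++++++++++==*@@@%*%*++=**% :%
260 @@@@@@%*%%%  =+-=++++++++. .*@@@%*%++++%*+++@
261 @@@@@@@%+**- .% ==+:-.  :+++%%@@**%++++***+%@
```

{"api": "send_rows", "payload": {"increments": [{"gripper":0.2,"linear":[-0.002,0,0],"delta_rot":[0,0,0]},{"gripper":0.2,"linear":[-0.004,0,0],"delta_rot":[0,0,0]},{"gripper":0.2,"linear":[-0.004,0,0],"delta_rot":[0,0,0]}]}}

```text
clock: 29.3
position: [0.6253, -0.0485, 0.1043]
ee_rot: [0.052, 0.679, 0.731, -0.049]
contact_force: [-0.2, 0.6, -0.6]
width: 0.0341
gripper_force: 0.0
```

{"api": "send_rows", "payload": {"increments": [{"gripper":0.2,"linear":[-0.002,0,0],"delta_rot":[0,0,0]},{"gripper":0.2,"linear":[-0.002,0,0],"delta_rot":[0,0,0]},{"gripper":0.2,"linear":[-0.002,0,0],"delta_rot":[0,0,0]}]}}

```text
clock: 29.6
position: [0.6235, -0.0485, 0.1042]
ee_rot: [0.052, 0.679, 0.731, -0.049]
contact_force: [-0.5, -0.8, 1.0]
width: 0.0345
gripper_force: 0.0
```

Run:
```python
from h import *
where();p=get_state()["position"];print(loc(p).round(4));cam("side","side15");asc("side15",216,248,355,395,30,220)
```

```text
t 29.6 pos [ 0.6235 -0.0485  0.1042] ytool 0.0728 z [ 0.01  -0.142 -0.99 ] F [-0.5 -0.8  1. ] w 0.0345 g 0.0 q [-0.1   0.42  1.57 -0.15  1.14 -0.11]
[ 0.2101 -0.002   0.0453]
         6         7         8         9    
216 ###############**+      *##########%  ..
217 ##############=::.      *##########-   .
218 ##############=:::..    *#########@*    
219 ##############=:::: -   *####%*@##*=    
220 ##############@-:::: :  %####@*%#@  .:  
221 #############%%%::::.   %####@*%#@ .:-- 
222 %##@#########%%%%::::.: %#####*%#@  =:: 
223 :=+ *######@%@%%%=::*%**#####@*@#@  .-=%
224     *#####%**#%%%@%%**++#####%*@#=     +
225     *#####%%*#%%%%%*****#####%*@#-     =
226     *#####%**#%%%%%@%%+*#####%*##*:   +*
227     %#####%**#@@@@@@@@**#####%*##*+:  =+
228 -   %#####%**#@@@@@@@@@%#####**##*+*.**+
229 -   %#####%*%#@@@@@@@@@@#####**#@*+++*++
230 %*++######%*%#@@@@@@@@@@%####**+ +*+*+++
231 ++++%#####%*%#@@@@@@@@@@@%###*%  .+**+++
232 +++++@####**%#@@@@@@@@@@@.%##*+   +***++
233 +++++*####**%#@@@%@@@%%@@=:@%==    =**++
234 ++++  =###**@#@@@@@@@@@@@*         +***+
235     .. *##**@#@@@@@@@@@@@*-        ++**+
236  .      -%**@#@@@@@@@@@@@++-       +++*+
237  -.      -*%#@@@@@@@@@@@@++*=   =+++++++
238  :-.    +++%@@@@@@@@@@@@@+++*+++++=+++++
239  :**.   +++%#@@@@@@@@@@@@++++++====+++++
240 +-+%****+++%@@@@@@@@@@@@@*++=-+====+++++
241 +=*%**+++++%@@@@@@@@@@@@%%++==-++===++++
242 +*%*%*+++++%@@@@@@@@@@@%@---========*+++
243 +*%*%%*+++++*@%@@@@@@%%%%============+++
244 +**%%%**+++=-=%@@%%+++**========-++==*++
245 +***%*%++++==--.=**--- -====-===--++==++
246 +=*%%*%%=  -=                -    :===**
247   *%*%%%:                         =*%%%%
```

{"api": "send_rows", "payload": {"increments": [{"gripper":0.3,"linear":[0,0,0],"delta_rot":[0,0,0]},{"gripper":0.35,"linear":[0,0,0],"delta_rot":[0,0,0]},{"gripper":0.4,"linear":[0,0,0],"delta_rot":[0,0,0]},{"gripper":0.45,"linear":[0,0,0],"delta_rot":[0,0,0]},{"gripper":0.45,"linear":[0,0,0],"delta_rot":[0,0,0]}]}}

```text
clock: 30.15
position: [0.6239, -0.0484, 0.1044]
ee_rot: [0.052, 0.679, 0.731, -0.048]
contact_force: [1.2, 0.6, 1.8]
width: 0.0267
gripper_force: 19.7
```

Run:
```python
from h import *
where();p=get_state()["position"];print(loc(p).round(4))
```

```text
t 30.15 pos [ 0.6239 -0.0484  0.1044] ytool 0.0729 z [ 0.011 -0.142 -0.99 ] F [1.2 0.6 1.8] w 0.0267 g 19.7 q [-0.1   0.42  1.57 -0.15  1.14 -0.11]
[ 0.2101 -0.0016  0.0455]
```

{"api": "send_rows", "payload": {"increments": [{"gripper":1,"linear":[0.0,0.0,0.0],"delta_rot":[0,0,0]},{"gripper":1,"linear":[0.0,0.0,0.0],"delta_rot":[0,0,0]},{"gripper":1,"linear":[0.0,-0.004,0.006],"delta_rot":[0,0,0]},{"gripper":1,"linear":[0.0,-0.006,0.02],"delta_rot":[0,0,0]},{"gripper":1,"linear":[0.0,-0.006,0.045],"delta_rot":[0,0,0]},{"gripper":1,"linear":[0.0,-0.006,0.075],"delta_rot":[0,0,0]},{"gripper":1,"linear":[0.0,-0.006,0.105],"delta_rot":[0,0,0]},{"gripper":1,"linear":[0.0,-0.006,0.12],"delta_rot":[0,0,0]}], "newtons": 60}}

```text
clock: 30.95
position: [0.6236, -0.0552, 0.228]
ee_rot: [0.053, 0.679, 0.73, -0.048]
contact_force: [-0.7, 0.2, -1.4]
width: 0.0249
gripper_force: 59.4
```

Run:
```python
from h import *
where();go([.4655,.182,.14],-.0365)
```

```text
t 30.95 pos [ 0.6236 -0.0552  0.228 ] ytool 0.0723 z [ 0.012 -0.143 -0.99 ] F [-0.7  0.2 -1.4] w 0.0249 g 59.4 q [-0.11  0.33  1.38 -0.14  1.4  -0.16]
shift [-0.1581  0.2372 -0.088 ] turn [ 0.1438  0.0047 -0.1085]
```

{"api": "send_rows", "payload": {"increments": [{"gripper":1,"linear":[-0.02,0.03,0.0],"delta_rot":[0.02,0,-0.015]},{"gripper":1,"linear":[-0.045,0.065,0.0],"delta_rot":[0.04,0,-0.03]},{"gripper":1,"linear":[-0.07,0.1,0.0],"delta_rot":[0.065,0.002,-0.05]},{"gripper":1,"linear":[-0.095,0.14,0.0],"delta_rot":[0.09,0.003,-0.065]},{"gripper":1,"linear":[-0.12,0.18,0.0],"delta_rot":[0.11,0.004,-0.085]},{"gripper":1,"linear":[-0.145,0.215,-0.02],"delta_rot":[0.13,0.005,-0.1]},{"gripper":1,"linear":[-0.158,0.237,-0.05],"delta_rot":[0.144,0.005,-0.108]},{"gripper":1,"linear":[-0.158,0.237,-0.088],"delta_rot":[0.144,0.005,-0.108]}]}}

```text
clock: 31.75
position: [0.4637, 0.1844, 0.1375]
ee_rot: [-0.001, 0.718, 0.696, 0.001]
contact_force: [0.7, -0.2, -1.7]
width: 0.0245
gripper_force: 59.5
```

{"api": "send_rows", "payload": {"increments": [{"gripper":1,"linear":[0,0,-0.03],"delta_rot":[0,0,0]},{"gripper":1,"linear":[0,0,-0.055],"delta_rot":[0,0,0]},{"gripper":1,"linear":[0,0,-0.075],"delta_rot":[0,0,0]},{"gripper":1,"linear":[0,0,-0.08],"delta_rot":[0,0,0]},{"gripper":1,"linear":[0,0,-0.08],"delta_rot":[0,0,0]}]}}

```text
clock: 32.25
position: [0.4648, 0.182, 0.0561]
ee_rot: [-0.002, 0.719, 0.695, -0.001]
contact_force: [-0.0, 0.3, -1.4]
width: 0.0244
gripper_force: 59.4
```

Run:
```python
from h import *
where();go([.4640,.181,.05],-.0365)
```

```text
t 32.25 pos [0.4648 0.182  0.0561] ytool -0.0352 z [-0.005  0.001 -1.   ] F [-0.   0.3 -1.4] w 0.0244 g 59.4 q [0.23 0.3  1.89 0.   0.96 0.27]
shift [-0.0008 -0.001  -0.0061] turn [-0.0008 -0.0046 -0.0013]
```

{"api": "send_rows", "payload": {"increments": [{"gripper":1,"linear":[0,0,-0.002],"delta_rot":[0,0,0]},{"gripper":1,"linear":[0,0,-0.004],"delta_rot":[0,0,0]},{"gripper":1,"linear":[0,0,-0.004],"delta_rot":[0,0,0]}]}}

```text
clock: 32.55
position: [0.4659, 0.1826, 0.0529]
ee_rot: [-0.001, 0.719, 0.695, 0.0]
contact_force: [-0.2, 0.5, -2.1]
width: 0.0241
gripper_force: 59.4
```

{"api": "send_rows", "payload": {"increments": [{"gripper":1,"linear":[0,0,-0.0015],"delta_rot":[0,0,0]},{"gripper":1,"linear":[0,0,-0.003],"delta_rot":[0,0,0]},{"gripper":1,"linear":[0,0,-0.003],"delta_rot":[0,0,0]}]}}

```text
clock: 32.85
position: [0.4658, 0.1828, 0.0495]
ee_rot: [-0.001, 0.719, 0.695, 0.0]
contact_force: [0.6, -0.5, 0.0]
width: 0.0238
gripper_force: 59.7
```

{"api": "send_rows", "payload": {"increments": [{"gripper":1,"linear":[0,0,-0.001],"delta_rot":[0,0,0]},{"gripper":1,"linear":[0,0,-0.001],"delta_rot":[0,0,0]},{"gripper":-0.3,"linear":[0,0,-0.001],"delta_rot":[0,0,0]},{"gripper":-0.3,"linear":[0,0,-0.001],"delta_rot":[0,0,0]},{"gripper":-0.3,"linear":[0,0,-0.001],"delta_rot":[0,0,0]},{"gripper":-0.3,"linear":[0,0,0.04],"delta_rot":[0,0,0]},{"gripper":-0.3,"linear":[0,0,0.085],"delta_rot":[0,0,0]},{"gripper":-0.3,"linear":[0,0,0.13],"delta_rot":[0,0,0]}]}}

```text
clock: 33.65
position: [0.4649, 0.1824, 0.1802]
ee_rot: [-0.002, 0.719, 0.695, -0.001]
contact_force: [0.4, 0.4, -1.1]
width: 0.0553
gripper_force: 0.0
```

{"api": "send_rows", "payload": {"increments": [{"gripper":-0.3,"linear":[0,-0.03,0.05],"delta_rot":[0,0,0]},{"gripper":-0.3,"linear":[0,-0.07,0.08],"delta_rot":[0,0,0]},{"gripper":-0.3,"linear":[0,-0.12,0.1],"delta_rot":[0,0,0]},{"gripper":-0.3,"linear":[0,-0.16,0.1],"delta_rot":[0,0,0]},{"gripper":-0.3,"linear":[0,-0.2,0.1],"delta_rot":[0,0,0]},{"gripper":-0.3,"linear":[0,-0.2,0.1],"delta_rot":[0,0,0]}]}}

```text
clock: 34.25
position: [0.4655, -0.0221, 0.2793]
ee_rot: [-0.0, 0.722, 0.692, -0.001]
contact_force: [1.0, -0.4, -0.9]
width: 0.056
gripper_force: 0.0
```

Run:
```python
from h import *
where();s=cam("side","side16");t=cam("top","top16")
a=cv2.resize(t["pixels"][140:270,190:450],None,fx=2.3,fy=2.3); a=(255*(a/255.)**.6).astype(np.uint8)
b=cv2.resize(s["pixels"][150:340,250:450],None,fx=1.55,fy=1.55)
H=600;c=np.zeros((600,600,3),np.uint8);c[:a.shape[0],:min(598,a.shape[1])]=a[:,:598];c[a.shape[0]+2:a.shape[0]+2+b.shape[0],:b.shape[1]]=b[:600-a.shape[0]-2];print(a.shape,b.shape)
cv2.imwrite("pics/c16.png",c)
```

```text
t 34.25 pos [ 0.4655 -0.0221  0.2793] ytool -0.0415 z [-0.002 -0.001 -1.   ] F [ 1.  -0.4 -0.9] w 0.056 g 0.0 q [-0.2   0.08  1.58 -0.    1.49 -0.15]
(299, 598, 3) (294, 310, 3)
```

View pics/c16.png

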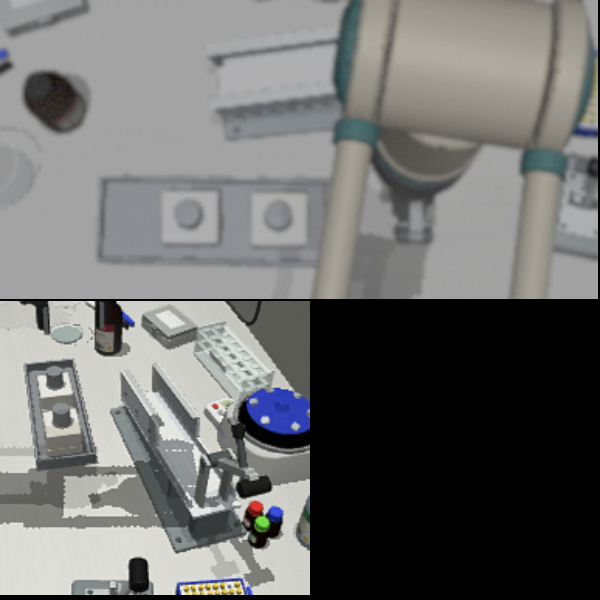

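Both bottles stand upright in the tray (caps at (188,213) and (277,215) in the upper panel), the chute is empty, and the clamp handle is at (253,486) with the arm back. The stain bottle and beaker are untouched. Next I swing the clamp down.

Run:
```python
from h import *
s=cam("side")
for P in([.6366,-.2033,.1875],[.634,-.2033,.1875],[.6366,-.2033,.18],[.6366,-.195,.1875]): print(P,proj(s,P).round(1))
asc("side16",255,285,398,432,20,220)
go([.6366,-.203,.27],.072)
```

```text
[0.6366, -0.2033, 0.1875] [[415.1 271.3]]
[0.634, -0.2033, 0.1875] [[413.7 271.5]]
[0.6366, -0.2033, 0.18] [[414.3 274.1]]
[0.6366, -0.195, 0.1875] [[413.1 267.6]]
      0         1         2         3 
255 -=====%@%%%@======================
256 %+===-%@%%%@======================
257 %*%%+-*%**++-:====================
258 ***%%%*=---:.  :==================
259 %%****%%*+.::---==================
260 %%%%%%*%%%-::---:=================
261 %%%%%%%%%%-.:::.  -===============
262 *%-:+*%%%%**= .::::====%=========+
263 *%:   -%%%+**-::::=@#####=======++
264 *%    -%@%***-:::::@#####%====++++
265 *+    =@#@##%-::+*########====++++
266 %+   =%######@############%+=+++++
267 %.: :@#####################+++++++
268 %+- *######################+=+=++ 
269 %+-.*######################+      
270 %%=-@######################+      
271 %**=%######################-      
272 %**=%#####################%       
273 ***+.%#################@++        
274 **++.=#############@%+:           
275 -+++. %########@%+:               
276 --=+  =@####%+:                   
277 ----:  :=++                       
278 -----:          .                 
279 -=-   .      :-+**=:              
280 -=          :=+++++*-             
281 -=     :    :+++++++*=            
282 -----==:    +%+++++++-     =--:   
283 +++++-=    =@@*++++++%    -****%= 
284 ==*       :@@@%*++++**   =*******-
shift [ 0.1714 -0.186  -0.0089] turn [-0.0026 -0.0034  0.1079]
```

{"api": "send_rows", "payload": {"increments": [{"gripper":-0.3,"linear":[0.02,-0.035,0.01],"delta_rot":[0,0,0.015]},{"gripper":-0.3,"linear":[0.04,-0.07,0.01],"delta_rot":[0,0,0.03]},{"gripper":-0.3,"linear":[0.06,-0.105,0.01],"delta_rot":[0,0,0.045]},{"gripper":-0.3,"linear":[0.085,-0.14,0.01],"delta_rot":[0,0,0.06]},{"gripper":-0.3,"linear":[0.115,-0.165,0.01],"delta_rot":[0,0,0.075]},{"gripper":-0.3,"linear":[0.145,-0.18,0.0],"delta_rot":[0,0,0.09]},{"gripper":-0.3,"linear":[0.17,-0.183,-0.009],"delta_rot":[0,0,0.108]},{"gripper":-0.3,"linear":[0.17,-0.183,-0.009],"delta_rot":[0,0,0.108]}]}}

```text
clock: 35.2
position: [0.6381, -0.1987, 0.2664]
ee_rot: [-0.003, 0.68, 0.733, -0.0]
contact_force: [-0.4, 1.3, -0.6]
width: 0.0554
gripper_force: 0.0
```

Run:
```python
from h import *
where();go([.635,-.202,.166],.072)
```

```text
t 35.2 pos [ 0.6381 -0.1987  0.2664] ytool 0.0757 z [-0.006  0.004 -1.   ] F [-0.4  1.3 -0.6] w 0.0554 g 0.0 q [-0.41  0.4   1.17  0.    1.58 -0.48]
shift [-0.0031 -0.0033 -0.1004] turn [-0.0041 -0.0056 -0.0036]
```

{"api": "send_rows", "payload": {"increments": [{"gripper":-0.3,"linear":[-0.001,-0.004,-0.03],"delta_rot":[0,0,0]},{"gripper":-0.3,"linear":[-0.001,-0.004,-0.06],"delta_rot":[0,0,0]},{"gripper":-0.3,"linear":[-0.001,-0.004,-0.085],"delta_rot":[0,0,0]},{"gripper":-0.3,"linear":[-0.001,-0.004,-0.1],"delta_rot":[0,0,0]},{"gripper":-0.3,"linear":[-0.001,-0.004,-0.1],"delta_rot":[0,0,0]}]}}

```text
clock: 35.7
position: [0.6326, -0.2015, 0.1676]
ee_rot: [-0.005, 0.68, 0.733, -0.001]
contact_force: [-0.8, 0.0, 0.2]
width: 0.0558
gripper_force: 0.0
```

{"api": "send_rows", "payload": {"increments": [{"gripper":1,"linear":[0,0,0],"delta_rot":[0,0,0]},{"gripper":1,"linear":[0,0,0],"delta_rot":[0,0,0]},{"gripper":1,"linear":[0,0,0],"delta_rot":[0,0,0]},{"gripper":1,"linear":[0,0,0],"delta_rot":[0,0,0]},{"gripper":1,"linear":[0,0,0],"delta_rot":[0,0,0]}], "newtons": 60}}

```text
clock: 36.2
position: [0.634, -0.2063, 0.172]
ee_rot: [-0.0, 0.681, 0.732, -0.002]
contact_force: [-2.0, -2.3, 6.0]
width: 0.0
gripper_force: 2.9
```

Run:
```python
from h import *
where()
c=np.array([np.cos(-1.4985),np.sin(-1.4985)])
q0=2.5;f0=q0+.209
for q in(2.35,2.2,2.05,1.9,1.75,1.6,1.45,1.3,1.15,1.0,.85,.7,.55,.4,.25,.1,0):
  f=q+.209; d=.0869*np.array([np.cos(f0)-np.cos(f),np.sin(f)-np.sin(f0)]); print(q,(c*d[0]).round(4),d[1].round(4))
```

```text
t 36.2 pos [ 0.634  -0.2063  0.172 ] ytool 0.0728 z [-0.002 -0.003 -1.   ] F [-2.  -2.3  6. ] w 0.0 g 2.9 q [-0.42  0.43  1.35 -0.    1.36 -0.49]
2.35 [-0.0005  0.0063] 0.0114
2.2 [-0.001   0.0143] 0.0217
2.05 [-0.0017  0.0236] 0.0307
1.9 [-0.0025  0.0343] 0.0382
1.75 [-0.0033  0.0459] 0.044
1.6 [-0.0042  0.0582] 0.048
1.45 [-0.0051  0.0711] 0.0501
1.3 [-0.0061  0.084 ] 0.0503
1.15 [-0.007   0.0969] 0.0485
1.0 [-0.0079  0.1094] 0.0448
0.85 [-0.0088  0.1211] 0.0393
0.7 [-0.0096  0.132 ] 0.0321
0.55 [-0.0103  0.1416] 0.0234
0.4 [-0.0108  0.1498] 0.0133
0.25 [-0.0113  0.1564] 0.0021
0.1 [-0.0117  0.1613] -0.01
0 [-0.0118  0.1635] -0.0184
```

Run:
```python
from h import *
s=cam("side","side17");p=get_state()["position"];print(proj(s,p).round(1),proj(s,p+[0,0,.019]).round(1))
asc("side17",225,292,385,440,0,200)
```

```text
[[412.9 278.6]] [[414.8 271.6]]
         9         0         1         2         3         
225 ==-      -=:::::%##%**%@@@@@#@@@###@@@@@@@@@@@#@@@@@@@@
226 ==-=    -=-=*-::%#@%**%@@@@@@@@@@@@####@@#@@@@@@@@@@@@@
227 :==--   -=--*=::%%+*%%@@@@@@@@@#@@@@@###@#@@@@@@@@@@@@@
228  .==-= ==---+*::*+++%@@@@@@@@@@@@@@@@@@@@##@##@@@@@@@@@
229   -======----==-+++*@@@@@@@@#@@@@@@@@@@@@@##@@##@##@###
230    -====------+++++%#@@@@@@@@@@@@@@@@@@@@@@@@@@@@@#@#@@
231     -===----.++++++%##@@@@@@@@#@@@#@@@@@@@@@@@@@####@#@
232    :%@%%=--=+++++++@#@@@@@@@@@@@@@@@@@@@@@@@@@@@#####@@
233   :%@%%@%-++++++%%%@#@@@@@@@@@@@@@@##@@@@@@#@@@@@##@#@@
234  -%@%%%%*+%+%%%%%%%%@#@@@@@@@@@#@@####@@@@@@@@@#@######
235  +@@@@@%+%%%%%%%%%%%%##@#@@@@@@@@@@##@@@@@@@@@@@###@@@@
236  -%#@%%%%%%%%%%%%%%%@@###@@@@@@@@####@@@@@#@@@@#####@@@
237   *#%%%%%%%%%%%%%%%%@@%@#@@@@@@@@@####@##@@@@@@###@@@##
238   :%@%%%%%%%%%%%%%%@#@ =@###@@@@@@####@@@@@@@@@#@##@@@#
239    +@@%%%@@@@%%%%%%%%@  *##@@@@#@@###@@@#@@@@@@##@@@@@#
240    :%@%@@@@@@@%%%%%%*%- :%#@@@@@@@###@@@##@#@####@@@@@@
241     :%@@@@@@@#@%%%%%**+  *##@@@@@###@@@@#@@@
[... 2304 characters left out ...]
==-=========      -=====+:                     
281 ==================--.     =======+:                    
282 ======--======---===     =*=======:     :::            
283           ----====.:    -%%=======*    :++++*:         
284          .-==--=       .%*%*+====++   :+++++++:        
285      .-==-+*%*+:.      +#*%%%%*+*@.   +*+++++++-       
286  :====+*%%%%%+++-      %#@*%%%%%%@=  -%++++++++-       
287 =-+*%%%%%*%%*+++:.     *##@%%%%%%@% -@@*+++++%++       
288 %%%%%*%****%*++++::   -@####**%+%@%.%#@@@%%%+%@.       
289 **%*************+:-   =@#######%===:%#%@@@%%%@@.       
290 *****%*****%******:.  =*@#####*======*@%@@@@@@#.       
291 *********%*%********  ==*@###%========*@%%@@%%#.
```

The fingers closed above the handle bar, because their tips sit farther back than I allowed for. I'll reopen and go about 13 mm deeper.

{"api": "send_rows", "payload": {"increments": [{"gripper":-0.3,"linear":[0,0,0.015],"delta_rot":[0,0,0]},{"gripper":-0.3,"linear":[0,0,0.02],"delta_rot":[0,0,0]},{"gripper":-0.3,"linear":[0,0,0.02],"delta_rot":[0,0,0]},{"gripper":-0.3,"linear":[0,0.002,0.01],"delta_rot":[0,0,0]},{"gripper":-0.3,"linear":[0,0.002,0.0],"delta_rot":[0,0,0]},{"gripper":-0.3,"linear":[0,0.002,-0.007],"delta_rot":[0,0,0]},{"gripper":-0.3,"linear":[0,0.002,-0.013],"delta_rot":[0,0,0]},{"gripper":-0.3,"linear":[0,0.002,-0.013],"delta_rot":[0,0,0]}]}}

```text
clock: 37.05
position: [0.6336, -0.2021, 0.1553]
ee_rot: [-0.003, 0.681, 0.732, -0.001]
contact_force: [-0.3, 0.7, 0.2]
width: 0.0556
gripper_force: 0.0
```

{"api": "send_rows", "payload": {"increments": [{"gripper":0.1,"linear":[0,0,0],"delta_rot":[0,0,0]},{"gripper":0.2,"linear":[0,0,0],"delta_rot":[0,0,0]},{"gripper":0.3,"linear":[0,0,0],"delta_rot":[0,0,0]},{"gripper":0.3,"linear":[0,0,0],"delta_rot":[0,0,0]}], "newtons": 40}}

```text
clock: 37.45
position: [0.6366, -0.2023, 0.158]
ee_rot: [0.0, 0.681, 0.732, 0.001]
contact_force: [5.1, 1.4, -1.9]
width: 0.035
gripper_force: 41.1
```

Run:
```python
from h import *
where()
cam("side","side18");asc("side18",240,285,392,440,0,200)
```

```text
t 37.45 pos [ 0.6366 -0.2023  0.158 ] ytool 0.0729 z [ 0.002  0.001 -1.   ] F [ 5.1  1.4 -1.9] w 0.035 g 41.1 q [-0.41  0.44  1.37  0.    1.33 -0.49]
            0         1         2         3         
240 %%%%%%%%%%@@@##@@@@@@@@@@@#@##@@@@@@@@@@@###@@@@
241 @@@%%%%%%-%@@@#@#@@@@@#@#####@@@@@@@@@@#@####@@@
242 @@@@%%%@+-%@@@@##@@@@@@@#@###@@@@@@@@@@@@###@#@@
243 @@@@%%%%+-%@@%%@#@@@@@@@####@@#@@@@@#@@@@###@@@@
244 @@@@@%%%+-%@@@@@@#@@@@@@####@#@@@@@@@@@#@##@#@@@
245 @@@@#%%%--%@##@@@@##@@######@@####@@@#@@###@@@@@
246 @@@#@@%%--+@##@@@@###@@###@@@@###@#@@@@@@##@@@@@
247 @@@#@@%%%*@###@#@@@@@@#@@#@@##@%%:%#@@#####@@@@@
248 @@@@@#@%-*@#####@@@@@###@@@@##-   *##@@####@@@@@
249 @#@@##@++@@@####@@@@@###@@@##*    =@#@@@###@@@@@
250 @@@@@##*%@#@@##@#@@@@@##@@@##      +##@@###@@@@@
251 @@##@@#%@@@@#@@###@####@@@@#*::.**@##@@#####@@#@
252 @#@@@@@@@@@@#@#######@@#@@##::-:%#@########@@@@@
253 @@##@@@@%@@@@@#%@####@@@@@#*--:-@########@@#@@@#
254 @#@@@@#@@%@@@@@%######@@@##::-:*@########@#@@@#@
255 #@@@@@@@@@@@@@@@#####@@@##*---:%###@#####@@#@@#-
256 #@@@@@@@@@@@@@@####@#@#@@@-:-::%####@##@#@@@@
[... 779 characters left out ...]
#######**=         
272 ****+++@##@@#%*++%############@@%@#@++          
273 ****+++*@#@##%*++%########@#%%-- :%=:           
274 ****++++%@##@*+++@####@#%%--                    
275 ***+++-=*@##@*++*###%%--                        
276 =**++==--*%%%*++@%--                            
277 -**++===-- +**++@                               
278 =+*++=====-+**+==                               
279 =-==+======-::      .=++-                       
280 ===-=-=======      -=====+:                     
281 -===-======--.     =======+:                    
282   -====---===     =*=======:     :::            
283    --:-====.:    -%%++=====*    :++++*:         
284   .-==--=       .%*%*++===++   :+++++++:
```

The handle is now properly held at 35 mm. I'll swing it back.

{"api": "send_rows", "payload": {"increments": [{"gripper":1,"linear":[0.003,0,0],"delta_rot":[0,0,0]},{"gripper":1,"linear":[0.0025,0.006,0.0115],"delta_rot":[0,0,0]},{"gripper":1,"linear":[0.002,0.0145,0.0215],"delta_rot":[0,0,0]},{"gripper":1,"linear":[0.0015,0.0235,0.0305],"delta_rot":[0,0,0]},{"gripper":1,"linear":[0.0005,0.0345,0.038],"delta_rot":[0,0,0]},{"gripper":1,"linear":[0.0,0.046,0.044],"delta_rot":[0,0,0]},{"gripper":1,"linear":[-0.001,0.058,0.048],"delta_rot":[0,0,0]},{"gripper":1,"linear":[-0.001,0.058,0.048],"delta_rot":[0,0,0]}], "newtons": 60}}

```text
clock: 38.3
position: [0.6321, -0.1423, 0.2048]
ee_rot: [-0.003, 0.68, 0.733, -0.001]
contact_force: [-1.1, 0.5, -15.6]
width: 0.0338
gripper_force: 61.3
```

```bash
python3 -c "from h import *;where()"
```

```text
t 38.3 pos [ 0.6321 -0.1423  0.2048] ytool 0.0753 z [-0.006  0.002 -1.   ] F [ -1.1   0.5 -15.6] w 0.0338 g 61.3 q [-0.33  0.39  1.34  0.    1.42 -0.4 ]
```

{"api": "send_rows", "payload": {"increments": [{"gripper":1,"linear":[-0.0005,0.006,-0.005],"delta_rot":[0,0,0]},{"gripper":1,"linear":[-0.001,0.013,-0.004],"delta_rot":[0,0,0]},{"gripper":1,"linear":[-0.002,0.026,-0.004],"delta_rot":[0,0,0]},{"gripper":1,"linear":[-0.003,0.0385,-0.0055],"delta_rot":[0,0,0]},{"gripper":1,"linear":[-0.004,0.051,-0.009],"delta_rot":[0,0,0]},{"gripper":1,"linear":[-0.0045,0.063,-0.0145],"delta_rot":[0,0,0]},{"gripper":1,"linear":[-0.005,0.074,-0.022],"delta_rot":[0,0,0]},{"gripper":1,"linear":[-0.005,0.074,-0.022],"delta_rot":[0,0,0]}]}}

```text
clock: 39.1
position: [0.6271, -0.0668, 0.191]
ee_rot: [-0.001, 0.681, 0.733, 0.002]
contact_force: [-12.4, 8.9, 20.5]
width: 0.032
gripper_force: 57.6
```

```bash
python3 -c "from h import *;where()"
```

```text
t 39.1 pos [ 0.6271 -0.0668  0.191 ] ytool 0.0735 z [ 0.001  0.005 -1.   ] F [-12.4   8.9  20.5] w 0.032 g 57.6 q [-0.22  0.37  1.41  0.01  1.37 -0.29]
```

{"api": "send_rows", "payload": {"increments": [{"gripper":1,"linear":[-0.003,0.004,0.003],"delta_rot":[0,0,0]},{"gripper":1,"linear":[-0.004,0.0096,-0.004],"delta_rot":[0,0,0]},{"gripper":1,"linear":[-0.0045,0.018,-0.014],"delta_rot":[0,0,0]},{"gripper":1,"linear":[-0.005,0.0245,-0.025],"delta_rot":[0,0,0]},{"gripper":1,"linear":[-0.005,0.0285,-0.035],"delta_rot":[0,0,0]},{"gripper":1,"linear":[-0.005,0.0285,-0.035],"delta_rot":[0,0,0]}]}}

```text
clock: 39.7
position: [0.6244, -0.0283, 0.1538]
ee_rot: [-0.007, 0.681, 0.732, 0.01]
contact_force: [-6.4, 30.4, 19.2]
width: 0.0297
gripper_force: 57.7
```

```bash
python3 -c "from h import *;where()"
```

```text
t 39.7 pos [ 0.6244 -0.0283  0.1538] ytool 0.0721 z [ 0.004  0.024 -1.   ] F [-6.4 30.4 19.2] w 0.0297 g 57.7 q [-0.17  0.38  1.48  0.03  1.28 -0.25]
```

{"api": "send_rows", "payload": {"increments": [{"gripper":-0.3,"linear":[0,0.01,0.004],"delta_rot":[0,0,0]},{"gripper":-0.3,"linear":[0,0.01,0.004],"delta_rot":[0,0,0]},{"gripper":-0.3,"linear":[0,0.01,0.004],"delta_rot":[0,0,0]},{"gripper":-0.3,"linear":[0,0.01,0.03],"delta_rot":[0,0,0]},{"gripper":-0.3,"linear":[0,0.01,0.07],"delta_rot":[0,0,0]},{"gripper":-0.3,"linear":[0,0.01,0.11],"delta_rot":[0,0,0]},{"gripper":-0.3,"linear":[-0.03,0.03,0.13],"delta_rot":[0,0,0]},{"gripper":-0.3,"linear":[-0.07,0.06,0.13],"delta_rot":[0,0,0]}]}}

```text
clock: 40.5
position: [0.5572, 0.0154, 0.2813]
ee_rot: [0.003, 0.683, 0.731, 0.002]
contact_force: [-0.2, 1.6, 0.0]
width: 0.0556
gripper_force: 0.0
```

Run:
```python
from h import *
where()
s=cam("side","side19");d=cv2.imread("pics/side0.png").astype(int)
g=np.abs(d-s["pixels"].astype(int)).max(2)
print("diff to start, arm region (rows 200-300, cols 365-425):",(g[200:300,365:425]>60).sum())
asc("side19",200,285,358,425,0,220)
```

```text
t 40.5 pos [0.5572 0.0154 0.2813] ytool 0.0683 z [ 0.006 -0.001 -1.   ] F [-0.2  1.6  0. ] w 0.0556 g 0.0 q [-0.1   0.21  1.41 -0.    1.51 -0.17]
diff to start, arm region (rows 200-300, cols 365-425): 257
      6         7         8         9         0         1         2    
200 .                             +-........    .     ...  .-==....----
201 .. .                           +-......:.   .   .::::--===-=....---
202 ..                              =:......:.  .. .:-=:...:===-=....--
203 ...                              =:......:.   ::::--....-==-::...:-
204 :...                             .+.......:    .:----...::....::===
205 *.... .                           -=.......:    :---::...:....:----
206 *%.... .                           +-.......-   .:....:::=-:++==---
207 **-...                              +-.......:  .:.....----***%+=--
208 **%:...                              =-.........:=:::-=--*%*****=--
209 ****....                              =:......:-------=+***********
210 ****%.... :                            =:......----=--+************
211 *****-. .  .       :=+%+  
[... 4597 characters left out ...]
  =******:       =+%%%***-++=+======                
276 %%%%%%%%*:++*    =******+  = =+++=+%%**=--=+======                 
277 =*%%%%%%*:++*.   +******++++++++++-*%**=----:                      
278 ===**%%%%+:=+*.- -******++++=++----+**+------:          .          
279 =====*%%%%+:++==  +*****++++--------==+----   .      :-+++=:       
280 =====*%%%%*+++==  -*****---------------             :=++++++-      
281 =====*%%%%%*:+==   :***=----------             :    :++++++++=     
282 -=====*%*%%*-+==-   +**=--------            -==:    +*+++++++-     
283 -=====*%%%%%+:.-     :=-                =++==-=    =%%+++++++%    -
284 ---====*%*%%%+                      :=====+       :%%@**++++++   -*
```

Run:
```python
from h import *
from fit import w
s=cam("side","side20");p=[.4679,-.2306,-.2284]
def cen(n,r0,r1,c0,c1,th=45):
    g=cv2.imread(f"pics/{n}.png").max(2)[r0:r1,c0:c1]; ys,xs=np.where(g<th); return (xs.mean()+c0).round(2),(ys.mean()+r0).round(2),len(xs)
for n in("side0","side20"): print(n,"handle",cen(n,208,225,363,386))
print("knob on start",cen("side0",310,342,296,316),"pred",proj(s,w(p,[-.0306,0,.1145])).round(1))
print("knob now",cen("side20",310,342,328,352),"pred",proj(s,w(p,[.0306,0,.1145])).round(1))
go([.498,-.2365,.20],-1.80)
```

```text
side0 handle (np.float64(373.97), np.float64(216.83), 150)
side20 handle (np.float64(373.66), np.float64(216.98), 161)
knob on start (np.float64(305.47), np.float64(326.54), 247) pred [[305.5 327.8]]
knob now (np.float64(339.09), np.float64(326.58), 237) pred [[341.1 328. ]]
shift [-0.0555 -0.2537 -0.0787] turn [-7.0000e-04 -4.0000e-04 -1.8724e+00]
```

The clamp is fully closed: the handle centroid matches the start image within 0.3 px. Next is the lock.

{"api": "send_rows", "payload": {"increments": [{"gripper":-0.3,"linear":[-0.02,-0.035,0],"delta_rot":[0,0,-0.13]},{"gripper":-0.3,"linear":[-0.03,-0.07,0],"delta_rot":[0,0,-0.26]},{"gripper":-0.3,"linear":[-0.04,-0.105,0],"delta_rot":[0,0,-0.39]},{"gripper":-0.3,"linear":[-0.05,-0.14,0],"delta_rot":[0,0,-0.52]},{"gripper":-0.3,"linear":[-0.055,-0.18,0],"delta_rot":[0,0,-0.65]},{"gripper":-0.3,"linear":[-0.06,-0.22,0],"delta_rot":[0,0,-0.78]},{"gripper":-0.3,"linear":[-0.06,-0.252,-0.02],"delta_rot":[0,0,-0.91]}]}}

```text
clock: 41.4
position: [0.495, -0.2395, 0.2601]
ee_rot: [0.002, 0.935, 0.355, 0.002]
contact_force: [0.6, -0.1, 0.2]
width: 0.0555
gripper_force: 0.0
```

{"api": "send_rows", "payload": {"increments": [{"gripper":-0.3,"linear":[0,0,-0.02],"delta_rot":[0,0,-0.13]},{"gripper":-0.3,"linear":[0,0,-0.04],"delta_rot":[0,0,-0.26]},{"gripper":-0.3,"linear":[0,0,-0.06],"delta_rot":[0,0,-0.39]},{"gripper":-0.3,"linear":[0,0,-0.06],"delta_rot":[0,0,-0.52]},{"gripper":-0.3,"linear":[0,0,-0.06],"delta_rot":[0,0,-0.65]},{"gripper":-0.3,"linear":[0,0,-0.06],"delta_rot":[0,0,-0.78]},{"gripper":-0.3,"linear":[0,0,-0.06],"delta_rot":[0,0,-0.91]},{"gripper":-0.3,"linear":[0,0,-0.06],"delta_rot":[0,0,-0.962]}]}}

```text
clock: 42.2
position: [0.4942, -0.2363, 0.1975]
ee_rot: [-0.001, 0.993, -0.117, 0.001]
contact_force: [-0.4, -0.1, 0.6]
width: 0.0555
gripper_force: 0.0
```

Run:
```python
from h import *
where();go([.4955,-.2350,.0885],-1.80)
```

```text
t 42.2 pos [ 0.4942 -0.2363  0.1975] ytool -1.8044 z [ 0.002  0.001 -1.   ] F [-0.4 -0.1  0.6] w 0.0555 g 0.0 q [-0.57  0.24  1.58  0.    1.32  1.23]
shift [ 0.0013  0.0013 -0.109 ] turn [-0.0012  0.0019  0.0044]
```

{"api": "send_rows", "payload": {"increments": [{"gripper":-0.3,"linear":[0.001,0.001,-0.03],"delta_rot":[0,0,0]},{"gripper":-0.3,"linear":[0.001,0.001,-0.06],"delta_rot":[0,0,0]},{"gripper":-0.3,"linear":[0.001,0.001,-0.085],"delta_rot":[0,0,0]},{"gripper":-0.3,"linear":[0.001,0.001,-0.1],"delta_rot":[0,0,0]},{"gripper":-0.3,"linear":[0.001,0.001,-0.109],"delta_rot":[0,0,0]},{"gripper":-0.3,"linear":[0.001,0.001,-0.109],"delta_rot":[0,0,0]}]}}

```text
clock: 42.8
position: [0.4941, -0.2339, 0.0876]
ee_rot: [-0.002, 0.993, -0.115, -0.0]
contact_force: [-0.5, 0.8, 0.2]
width: 0.0552
gripper_force: 0.0
```

{"api": "send_rows", "payload": {"increments": [{"gripper":0.1,"linear":[0,0,0],"delta_rot":[0,0,0]},{"gripper":0.2,"linear":[0,0,0],"delta_rot":[0,0,0]},{"gripper":0.3,"linear":[0,0,0],"delta_rot":[0,0,0]},{"gripper":0.5,"linear":[0,0,0],"delta_rot":[0,0,0]},{"gripper":0.5,"linear":[0,0,0],"delta_rot":[0,0,0]}], "newtons": 40}}

```text
clock: 43.3
position: [0.4955, -0.2344, 0.0905]
ee_rot: [0.0, 0.994, -0.114, 0.002]
contact_force: [-0.4, -4.5, 3.6]
width: 0.0308
gripper_force: 40.2
```

Run:
```python
from h import *
where();cam("side","side21");asc("side21",300,350,318,370,0,200)
```

```text
t 43.3 pos [ 0.4955 -0.2344  0.0905] ytool -1.7989 z [ 0.005 -0.001 -1.   ] F [-0.4 -4.5  3.6] w 0.0308 g 40.2 q [-0.57  0.32  1.74  0.    1.07  1.23]
      2         3         4         5         6         
300             *##@@@#@@@#@@@@@@#@@@@@##* -=-::::::::--
301             %#@@@####@#@#@@@@@@@@#@@#*  =-::::::::--
302             *#@@@##@@@@@@#@#@@@@@@@@#*  -=::::-=:::-
303             +#@@##@@@@@@##@#@#@@@@@##-   =-::++++:::
304             +##@@#@@@@#@#@@@@@@@@@@##.   ==::+++*:::
305 --           *#@@#@@@@@%%%%%%@@@@@##-     =-::+*%:::
306 ------       +##@#@@@@@%%%%**@@@@##*      ==::::::::
307 ---------    +#@@#@@@@@%%%%%%@@@@##*      :+-:::::::
308 ------------ +##@@@@@@@*+****@@@@##-       =-:::::::
309 -------------%#@@##@@@@--*%%%@@@@@#-       =%-:::---
310 ------------=@#@@@#@@@%----*%@@@###.        =---=+**
311 ------------:%#@@@@###%-----*@#####.        -******+
312 ++++--------:%#@##@@@#@------%##@##.         =*:    
313 ++++++------:%#@@@@@@@%------%##@@#.                
314 ++++++--=+++=@#@@@@@@@%---=--%#@@@#                 
315 ++++++++++++=@#@@@@@@@@--==--%#@@
[... 1257 characters left out ...]
-------- =@@=..+
338 ==++++++**+++++= =@#@@@@@@@***%+++++-------  =@@*...
339 +++++++***+++++.  =+:=-*******%++++----------%##%..:
340 ==+++++**+++++:      =*********+++----------=@@@%..-
341 +=******++++*-       =**********+++---------=%@@@=.=
342 +=%@@%*++++++    .   =*********+++----------*@@@@=..
343 +=%@%*++++++         =*********++----------:*@@@@+..
344 ==%+=++*+++++++ =+++ =**********++---------:%@@@#%..
345 ==@   -*+++==++++++++++*********+----------:%#@@@%..
346 ==@    +++++======+++=+*********+-----------*@@@@%=.
347 ==@    *.=++++=++=+===+*********++----------+@@@@@=.
348 ==@::--%. :===========+*********++----------+@@@@@*.
349 +=%++++%. :++=+=++====+********%++----------=%@@@@%.
```

{"api": "send_rows", "payload": {"increments": [{"gripper":1,"linear":[0,0,0],"delta_rot":[0,0,0]},{"gripper":1,"linear":[0.0015,-0.0005,0.004],"delta_rot":[0,0,0]},{"gripper":1,"linear":[0.003,-0.0005,0.007],"delta_rot":[0,0,0]},{"gripper":1,"linear":[0.0045,-0.001,0.01],"delta_rot":[0,0,0]},{"gripper":1,"linear":[0.006,-0.0015,0.0135],"delta_rot":[0,0,0]},{"gripper":1,"linear":[0.006,-0.0015,0.0135],"delta_rot":[0,0,0]},{"gripper":1,"linear":[0.006,-0.0015,0.0135],"delta_rot":[0,0,0]}], "newtons": 70}}

```text
clock: 44.05
position: [0.4987, -0.2349, 0.1012]
ee_rot: [-0.001, 0.994, -0.114, -0.001]
contact_force: [-1.2, -6.5, -4.9]
width: 0.0299
gripper_force: 70.0
```

```bash
python3 -c "from h import *;where()"
```

```text
t 44.05 pos [ 0.4987 -0.2349  0.1012] ytool -1.7984 z [-0.002  0.002 -1.   ] F [-1.2 -6.5 -4.9] w 0.0299 g 70.0 q [-0.57  0.32  1.72  0.    1.1   1.23]
```

{"api": "send_rows", "payload": {"increments": [{"gripper":1,"linear":[0.001,0.0,0.0015],"delta_rot":[0,0,0]},{"gripper":1,"linear":[0.0015,0.0,0.003],"delta_rot":[0,0,0]},{"gripper":1,"linear":[0.0015,0.0,0.003],"delta_rot":[0,0,0]}]}}

```text
clock: 44.35
position: [0.4998, -0.235, 0.104]
ee_rot: [-0.001, 0.994, -0.113, -0.002]
contact_force: [-2.6, -6.6, -7.0]
width: 0.0297
gripper_force: 69.9
```

```bash
python3 -c "from h import *;where()"
```

```text
t 44.35 pos [ 0.4998 -0.235   0.104 ] ytool -1.7981 z [-0.003  0.001 -1.   ] F [-2.6 -6.6 -7. ] w 0.0297 g 69.9 q [-0.57  0.32  1.71 -0.    1.11  1.23]
```

{"api": "send_rows", "payload": {"increments": [{"gripper":1,"linear":[-0.0055,0.0005,0.002],"delta_rot":[0,0,0]},{"gripper":1,"linear":[-0.0115,0.0015,0.004],"delta_rot":[0,0,0]},{"gripper":1,"linear":[-0.0245,0.004,0.006],"delta_rot":[0,0,0]},{"gripper":1,"linear":[-0.0375,0.007,0.0065],"delta_rot":[0,0,0]},{"gripper":1,"linear":[-0.0505,0.01,0.005],"delta_rot":[0,0,0]},{"gripper":1,"linear":[-0.0615,0.0125,0.002],"delta_rot":[0,0,0]},{"gripper":1,"linear":[-0.0685,0.014,-0.001],"delta_rot":[0,0,0]},{"gripper":1,"linear":[-0.0715,0.0145,-0.0025],"delta_rot":[0,0,0]}]}}

```text
clock: 45.15
position: [0.4314, -0.2197, 0.1028]
ee_rot: [-0.002, 0.993, -0.115, 0.002]
contact_force: [4.5, -3.4, -5.0]
width: 0.0286
gripper_force: 69.1
```

Run:
```python
from h import *
from fit import w
where();s=cam("side","side22");p=[.4679,-.2306,-.2284]
for a in(-.2,-.3,-.42): print(a,proj(s,w(p,[.089*np.sin(a),0,.046+.089*np.cos(a)])).round(1))
asc("side22",300,355,285,335,0,200)
```

```text
t 45.25 pos [ 0.4314 -0.2197  0.1028] ytool -1.8019 z [ 0.005  0.003 -1.   ] F [ 3.6 -4.9 -5.2] w 0.0286 g 69.1 q [-0.62  0.23  1.86  0.01  1.06  1.18]
-0.2 [[313.  321.7]]
-0.3 [[307.9 322.4]]
-0.42 [[302.  323.6]]
         9         0         1         2         3    
300   :%#@@@@@%%%%%*%@@@@#%@##-                       
301  ::%#@@@@@%*****%@@@@#@@#*                        
302 --:*@#@@@@%%%%%%%@@@@#@@#*                        
303 --:*@@@@@@%*****%@@@@#@@#*                        
304 --:*@#@@@@@-*%%%%@@@###@#*                        
305 --:*@@@@@@@---*%%@@@@@@@#*                        
306 --:*@@@#@#=----:*@@@#@#@#*                        
307 --:+@#@###=-----*@#@@##@#*                        
308 --:+@@@@@#=-----%#@@@@@@#*                        
309 --:+@#@@@#=-----+@@@@@@@#%--                      
310 --:+@#@@@#=-----+@@@@@@@@#==--                    
311 +++*@@@@@#+-----+@@@@@@@@###@+---                 
312 =+=*@@@@@#=-..--+@@@@@@@@@####*---                
313 ++==*@@@@#=-:::.=@#@@@@@#######----               
314 +=====*@##..:::.=@##@@#########=---- -            
315 
[... 1495 characters left out ...]
+%%------+  =======+=+--+++*%%=---------
343 =++++=++==+%**-----+ =++===+=+=+--+++*%%=---------
344 =++++===+=+*******-= =++==+===++--++==+*=---------
345 +++++=++==+********==+=========+--++:--:+---------
346 ++=+++====+*********===========+--++:--:+---------
347 ==+++=+===*%********===========++++%:--:+---------
348 ==++++==+=-*********===========+++=%--==+---------
349 ==+++=+=+=*%********==============-%++++*---------
350 ==+++=====**********==============-%+++++---------
351 +=+=+++===*%********=========+-===-*+++*=---------
352 ===+++++==**********==========-===-=++++----------
353 ++=++++===+=-*******+=++=+=+---=++-=++++----------
354 ++++++====+=---*-***=*%@++-----=++-+++++----------
```

{"api": "send_rows", "payload": {"increments": [{"gripper":1,"linear":[-0.005,0.001,-0.0015],"delta_rot":[0,0,0]},{"gripper":1,"linear":[-0.01,0.002,-0.003],"delta_rot":[0,0,0]},{"gripper":1,"linear":[-0.015,0.0035,-0.0055],"delta_rot":[0,0,0]},{"gripper":1,"linear":[-0.018,0.004,-0.007],"delta_rot":[0,0,0]},{"gripper":1,"linear":[-0.018,0.004,-0.007],"delta_rot":[0,0,0]}]}}

```text
clock: 45.8
position: [0.4145, -0.2159, 0.0964]
ee_rot: [-0.002, 0.993, -0.115, 0.003]
contact_force: [5.4, -1.8, -3.3]
width: 0.0257
gripper_force: 68.5
```

Run:
```python
from h import *
where();s=cam("side","side23")
asc("side23",308,338,280,325,0,200)
```

```text
t 45.8 pos [ 0.4145 -0.2159  0.0964] ytool -1.8021 z [ 0.007  0.003 -1.   ] F [ 5.4 -1.8 -3.3] w 0.0257 g 68.5 q [-0.63  0.21  1.9   0.01  1.03  1.16]
    8         9         0         1         2    
308 @@#+---*%@@@@##@@@#@----                     
309 ###+-----%@#@#@#@@#%-------                  
310 ###+-----%@@@@@@@@#*--------                 
311 @@#+-----%@@@@#@@@@*:===::----               
312 @@#------*@@@@@@@@#%#####@*-----             
313 @@#------*@@@@@@@@@########@-----            
314 @@#------*@@@@@@@@@#########*------          
315 @##---::-*@@@@@@@@##########*-------         
316 *@#::::::*@##@@@@############---------       
317 =@#::::::*@##@@@#############:------------   
318 +%*::::::*@@@@@@#############::------------- 
319 :::::::::*%=--*@@############----------------
320 +++::::::%%=++*@#@##########%=---------------
321 %@%.     *@%%%*@@@##########%  =-------------
322 %%*==+++=%%%%%@#############%    :-----------
323 **-......+****%@############%     :----------
324 **=.....:+***+%@@###########%        : :-----
325 %%+=====+*%%%%%@%###########%           :----
326 %%*+=====*%%%%@#%############             :--
327 @@%******%@@@%##@############-             :-
328 @@%%***%%@@@@@##@###########@*-+++. =+- :--  
329 ##@%@%%%%@#@####@###########@+++++=-=+------ 
330 ###@@@@@@@#@#@##%###########%+=+**=-+**+++++:
331 ###########@#@##*@##########*===+*=-=++**.--=
332 @@@@%@@@@#@@@###+@#########@+====+=-=++++:--=
333 ====+*@@@@@#@@%++*@#######@*++===++-=++++:---
334 ====+*@##@@@##*+*==*@@@@%%**+++===+==++++.::-
335 =====*%%%%%%%@+ -=-******++**+++===+++++*++++
336 ==============  -=-******==**+++====+=--=++++
337 =============++ -********=+%@*++++===+--+++++
```

The knob is at (302,323), matching the predicted 0.42 rad lean to the on side with the bat still pulled. I'll release it and retract.

{"api": "send_rows", "payload": {"increments": [{"gripper":-0.3,"linear":[0,0,0],"delta_rot":[0,0,0]},{"gripper":-0.3,"linear":[0,0,0],"delta_rot":[0,0,0]},{"gripper":-0.3,"linear":[0,0,0],"delta_rot":[0,0,0]},{"gripper":-0.3,"linear":[-0.005,0,0.04],"delta_rot":[0,0,0]},{"gripper":-0.3,"linear":[-0.01,0,0.08],"delta_rot":[0,0,0]},{"gripper":-0.3,"linear":[-0.015,0,0.12],"delta_rot":[0,0,0]},{"gripper":-0.3,"linear":[-0.03,0,0.15],"delta_rot":[0,0,0]},{"gripper":-0.3,"linear":[-0.05,0,0.17],"delta_rot":[0,0,0]}]}}

```text
clock: 46.65
position: [0.3625, -0.216, 0.2686]
ee_rot: [-0.001, 0.994, -0.113, 0.002]
contact_force: [0.4, 0.3, 0.6]
width: 0.0552
gripper_force: 0.0
```

{"api": "send_rows", "payload": {"increments": [{"gripper":-0.3,"linear":[-0.03,-0.03,0.0],"delta_rot":[0,0,0]},{"gripper":-0.3,"linear":[-0.06,-0.07,0.0],"delta_rot":[0,0,0]},{"gripper":-0.3,"linear":[-0.09,-0.11,0.0],"delta_rot":[0,0,0]},{"gripper":-0.3,"linear":[-0.11,-0.15,0.0],"delta_rot":[0,0,0]},{"gripper":-0.3,"linear":[-0.11,-0.15,0.0],"delta_rot":[0,0,0]},{"gripper":-0.3,"linear":[-0.11,-0.15,0.0],"delta_rot":[0,0,0]}]}}

```text
clock: 47.25
position: [0.2517, -0.3656, 0.2658]
ee_rot: [-0.002, 0.993, -0.115, 0.0]
contact_force: [0.6, 0.0, -0.1]
width: 0.0556
gripper_force: 0.0
```

Run:
```python
from h import *
where();s=cam("side","side24");t=cam("top","top24")
def cen(n,r0,r1,c0,c1,th=45):
    g=cv2.imread(f"pics/{n}.png").max(2)[r0:r1,c0:c1]; ys,xs=np.where(g<th); return (xs.mean()+c0).round(2),(ys.mean()+r0).round(2),len(xs)
for n in("side0","side24"): print(n,"handle",cen(n,208,225,363,386),"knob",cen(n,310,342,290,320))
for n in("top0","top24"): print(n,"knob",cen(n,225,250,432,462,50),"handle",cen(n,143,170,355,375,50),"stain",cen(n,165,205,195,232,60))
a,b=cv2.imread("pics/side0.png").astype(int),cv2.imread("pics/side24.png").astype(int)
g=np.abs(a-b).max(2)>60
n,l,st,c=cv2.connectedComponentsWithStats(g.astype(np.uint8))
print([(st[i][:5].tolist()) for i in range(1,n) if st[i][4]>25])
```

```text
t 47.25 pos [ 0.2517 -0.3656  0.2658] ytool -1.8016 z [ 0.002  0.005 -1.   ] F [ 0.6  0.  -0.1] w 0.0556 g 0.0 q [-1.13  0.05  1.65  0.    1.45  0.67]
side0 handle (np.float64(373.97), np.float64(216.83), 150) knob (np.float64(305.47), np.float64(326.54), 247)
side24 handle (np.float64(373.63), np.float64(216.87), 156) knob (np.float64(305.7), np.float64(326.7), 242)
top0 knob (np.float64(448.1), np.float64(237.3), 133) handle (np.float64(365.45), np.float64(156.19), 155) stain (np.float64(213.33), np.float64(183.6), 551)
top24 knob (np.float64(448.09), np.float64(237.09), 132) handle (np.float64(365.4), np.float64(156.22), 154) stain (np.float64(213.31), np.float64(183.55), 549)
[[93, 168, 16, 17, 68], [100, 181, 18, 24, 186], [123, 196, 51, 63, 614], [274, 196, 23, 16, 238], [96, 209, 22, 4, 29], [176, 209, 8, 18, 26], [348, 209, 13, 11, 77], [81, 212, 47, 49, 1536], [278, 219, 24, 19, 267], [352, 221, 29, 35, 370], [166, 224, 25, 38, 305], [0, 236, 6, 9, 29], [228, 249, 72, 151, 5086], [53, 268, 105, 132, 5578], [162, 276, 11, 44, 222], [13, 306, 27, 11, 91]]
```

Run:
```python
from h import *
a,b=cv2.imread("pics/top16.png").astype(int),cv2.imread("pics/top24.png").astype(int)
print("tray change since placing:",(np.abs(a-b).max(2)[212:260,230:325]>30).sum())
asc("top24",212,258,228,336,20,160)
```

```text
tray change since placing: 0
      3         4         5         6         7         8         9         0         1         2         3     
212 ::::::::::::::::::::::::::::::::::::::::::::::::::::::::::::::::::::::::::::::::::::::::::::::::::::::::::::
213 ::::::::::::::::::::::::::::::::::::::::::::::::::::::::::::::::::::::::::::::::::::::::::::::::::::::::::::
214 ::::::::::::::::--:::::::::::::::::::::::::-::::::::::::::::::::::::::::::::::::::::::::::::::::::::::::::::
215 :::::-::::-:----==----:---------------------------::------:--:-::::::::::::---::::::::::::::::::::::::::::::
216 ::::--------====++==============================----===========--::::::::--===---------------------------:::
217 ::::-=++++++++++**++++++++++=======++++++++++++======+++++==+++==--------==+++======-====================--:
218 ::::-=*%%***************++++++++++++++++++++++**+++++****++*****+++++++++++***+++++++==+=========+++++++==-:
219 ::::-=*%*+++++++++++++++++++++++++++++++++++****************************************+++++++++++++++++++++=-:
220 ::::-+*%*+===================================+++++
[... 3539 characters left out ...]
===================-::
252 :::-+**+***+*+++++++++**********+++++++++*******+++++++++++++++++++++++++++++=======++++++++++===========-::
253 :::-=+++*******++++++++******+++++++++++++++++++++++++++++++**+++++++++++++**+++++=++*+******+++++++++++=-::
254 :::--=====++++++=+++++++++++++===++++++++++++++++++++++++++++******++++++++**+++++=+++=+++++++++++++++++=:::
255 :::::-:-----------------=--==------===========================+++++==+++++++++++++======+++++++++++++++=--::
256 ::::::::::::::::::::::::::::::::::::::::::::::::::---------::---------------======-----=================-:::
257 ::::::::::::::::::::::::::::::::::::::::::::::::::::::::::::::::::::::::::-:-------:--::----:::-------:-::::
```

Both bottles stand in the tray, and the clamp, lock and stain bottle match the start image. I'm handing in.

```bash
python3 -c "from rig import sign_off;print(sign_off())"
```

```text
the job is handed in; nothing more can be done
None
```

The job is done and handed in at about 47 s, in the order asked: both bottles present stand upright in the tray, and in the camera pictures the clamp is closed and the power lock on exactly as at the start.

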